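# Snap tube rods into the welding jig by length and start the cycle

## Robot

A 6-joint arm with a two-finger parallel gripper is mounted at the origin on the work surface. World frame = base frame: x ahead of the robot, y to its left, z up, the work surface at z = 0. Lengths are in m, angles in rad, forces in N, time in s.
With the tool pointing down it reaches from about 0.3 to 0.85 m from the base axis. Payload 4.2 kg.
Tool frame: the origin (TCP) lies on the centre line of the jaws, within the pads' length; the fingertips stand 25 mm ahead of it and the grasp point (between the pads) lies 6 mm ahead of it; x points along the fingers, z is the direction in which the jaws open and shut, and the axes are right-handed (so a half turn about x gives the same grasp; the last joint's range is limited). The gripper opens to 91 mm and grips with 3 to 60 N. Pads are 32 mm wide; open, the fingers measure 118 mm over their backs; the gripper's body (76 mm by 178 mm) begins 60 mm behind the grasp point.
Start: joints at [-1.297, 0.32, 1.565, -0, 1.257, -0.02], TCP at [0.167, -0.55, 0.239] pointing down, gripper open.
Joint ranges: [-3.11, 3.11], [-0.84, 2.01], [0.21, 2.61], [-1.34, 4.49], [0.05, 2.63], [-2.56, 2.56]. Speed limits (rad/s): [2.57, 2.57, 3.14, 3.14, 3.14, 3.14].

## Interface

Orientations are given as [roll, pitch, yaw] about the fixed x, y, z axes, in that order (R = Rz(yaw) Ry(pitch) Rx(roll)).
In Python, from station import manip gives the robot as it stands.
- The arm moves only by the tool play_rows, never from a script. Its argument "plan" is a list that holds one entry, the list of rows, each a list of 7 numbers: the shift along the tool's x, y, z in mm, then the turn, a rotation vector about the tool's x, y, z in rad, then the closure, from 0 (fully open) to 1 (shut). A call has 1 to 5 rows; each row shifts and turns the commanded pose from where the row before left it, along the tool's axes as they then stand; what a row does not reach is not made up. A row lasts 1/10 s, in which the tool goes at most 50 mm and 8.59 degrees, less where a joint would pass 70% of its speed; a pose out of reach is approached as far as the arm can. A call with a gripper value outside its range is refused whole. The fingers move at their own pace and stop on an object; the grip force is fixed at half the most. Time passes only in rows, so rows that do not move let the fingers close. It gives the time, the measured TCP pose, the force and the opening at its end, in the units of the state.
- manip.state(): the state, without advancing time (a new reading comes with each control period).
- manip.get_image(name): name is "side" or "top"; returns (picture, depth): 420x560x3 uint8, red, green, blue; 420x560 float32, m along the optical axis (not along the pixel's ray), 0 where there is no reading.
- manip.get_calibration(name): a dict with "fx", "fy", "cx", "cy" (pixels), "distortion" ([k1, k2, p1, p2, k3] as OpenCV has them; the pictures are not rectified), "cam_to_world" (4x4, takes a point from camera to world coordinates). Camera axes: x right, y down, z forward; pixel columns grow to the right and rows downward; lengths in m; the calibration is good to about 2 mm. A picture is of the moment at which its call begins. get_calibration takes no time and is no camera call.
- manip.sign_off(): hands the job in, once; it reports no verdict.
The state is a dict: "time": time; "joints": joint angles; "dq": joint speeds; "joint_efforts": joint torques, N m; "position": TCP position; "ee_rot": TCP orientation; "ft_force": force on the tool from outside, world axes, zero at the start; "ft_torque": the same for the moment, N m; "width": finger opening in m.
Only numpy, scipy, OpenCV 4.12 (cv2) and the standard library are available. Lean on these libraries where they do the work, as an engineer would, in place of code of your own. Each camera call takes 0.05 s, during which the arm holds its last target.

## Task

Load the welding jig: press every rod on the table down into the spring clips of a nest of its own length (short rods in the short row, long rods in the long row) until it snaps fully home at both ends. When all of them are home, push the green start button fully in and let it come back out. Leave the tape roll and the side cutters that lie among the rods where they are.

Things in the scene. Friction and masses are not known exactly. Their poses are not given: they have to be found in the camera images.
- short1_mid (a point): Short rod, 108 mm long overall: a 14 mm round aluminium tube (84 mm of it bare) with a white square end cap, 20 x 20 x 12 mm, on each end, so it lies flat without rolling, its axis 10 mm above the table. About 49 g. The point is the middle of the rod, on its axis; its x axis runs along the rod. May be absent (None).
- short2_mid (a point): Short rod, 108 mm long overall: a 14 mm round aluminium tube (84 mm of it bare) with a white square end cap, 20 x 20 x 12 mm, on each end, so it lies flat without rolling, its axis 10 mm above the table. About 49 g. The point is the middle of the rod, on its axis; its x axis runs along the rod. May be absent (None).
- short3_mid (a point): Short rod, 108 mm long overall: a 14 mm round aluminium tube (84 mm of it bare) with a white square end cap, 20 x 20 x 12 mm, on each end, so it lies flat without rolling, its axis 10 mm above the table. About 49 g. The point is the middle of the rod, on its axis; its x axis runs along the rod. May be absent (None).
- long1_mid (a point): Long rod, 158 mm long overall: a 14 mm round aluminium tube (134 mm of it bare) with a white square end cap, 20 x 20 x 12 mm, on each end, so it lies flat without rolling, its axis 10 mm above the table. About 71 g. The point is the middle of the rod, on its axis; its x axis runs along the rod. May be absent (None).
- long2_mid (a point): Long rod, 158 mm long overall: a 14 mm round aluminium tube (134 mm of it bare) with a white square end cap, 20 x 20 x 12 mm, on each end, so it lies flat without rolling, its axis 10 mm above the table. About 71 g. The point is the middle of the rod, on its axis; its x axis runs along the rod. May be absent (None).
- long3_mid (a point): Long rod, 158 mm long overall: a 14 mm round aluminium tube (134 mm of it bare) with a white square end cap, 20 x 20 x 12 mm, on each end, so it lies flat without rolling, its axis 10 mm above the table. About 71 g. The point is the middle of the rod, on its axis; its x axis runs along the rod. May be absent (None).
- nest_s1 (a point): Nest for a short rod, the near one (seen from the robot) of the jig's three short nests (52 mm apart): two spring clips, 64 mm between their centres. The point is where the middle of a fully home rod lies, on the rod's axis, 36 mm above the jig's plate and 48 mm above the table. Its y axis runs along the seated rod, z is up, x leads to the next nest.
- nest_s2 (a point): Nest for a short rod, the middle one (seen from the robot) of the jig's three short nests (52 mm apart): two spring clips, 64 mm between their centres. The point is where the middle of a fully home rod lies, on the rod's axis, 36 mm above the jig's plate and 48 mm above the table. Its y axis runs along the seated rod, z is up, x leads to the next nest.
- nest_s3 (a point): Nest for a short rod, the far one (seen from the robot) of the jig's three short nests (52 mm apart): two spring clips, 64 mm between their centres. The point is where the middle of a fully home rod lies, on the rod's axis, 36 mm above the jig's plate and 48 mm above the table. Its y axis runs along the seated rod, z is up, x leads to the next nest.
- nest_l1 (a point): Nest for a long rod, the near one (seen from the robot) of the jig's three long nests (52 mm apart): two spring clips, 114 mm between their centres. Point and axes as for the short nests. Every clip, 8 mm wide along the rod, opens upward: two slippery sprung steel lips 9 mm apart above a saddle, with flared guides up to 16 mm above the home axis.
- nest_l2 (a point): Nest for a long rod, the middle one (seen from the robot) of the jig's three long nests (52 mm apart): two spring clips, 114 mm between their centres. Point and axes as for the short nests. In any nest a rod laid on the lips rests with its axis 13 mm above home; pressed straight down with about 6 to 9 N in all, it spreads the lips and snaps onto the saddles.
- nest_l3 (a point): Nest for a long rod, the far one (seen from the robot) of the jig's three long nests (52 mm apart): two spring clips, 114 mm between their centres. Point and axes as for the short nests.
- jig: Loading jig, fixed to the table: aluminium plate 160 x 330 x 12 mm, a dark line on it joining the two clips of each nest, origin under its centre. Seated rods lie level along its y axis, short nests on its +y half, long nests on its -y half. Fingers have room between a nest's two clips: 56 mm in short nests, 106 mm in long ones, down to the plate. A rod can shift 6 mm either way along its axis before an end cap meets a clip.
- start (a joint): Green push button on a tab at the far side of the jig, the only button: 0 = out, 0.006 m = fully pressed; it springs back. Fully in takes about 5 N, straight down.
- start_top (a point): Centre of the top face of the green button (28 mm across), 30 mm above the table when out.
- tape: cardboard tape roll, 68 mm across, 22 mm high, lying flat among the rods. Does not belong to the job. Origin: the centre of its underside.
- cutters: side cutters with black handles, 160 mm long, lying flat among the rods. Does not belong to the job. Origin: the centre of its underside.
There are look-alikes about, which are no part of the job. Leave any black look-alike of the part that bears long3_mid alone.

How it is judged:
On the way, in this order (a step that is already met when the one before it is completed fails the run):
1. every rod is snapped home in a nest of its own length (((x of short1_mid in the frame of nest_s1 between -0.0035 and 0.0035 m and y of short1_mid in the frame of nest_s1 between -0.01 and 0.01 m and z of short1_mid in the frame of nest_s1 between -0.0035 and 0.0035 m and angle between the x axis of short1_mid and the y axis of nest_s1, either way round below 0.05 rad) or (x of short1_mid in the frame of nest_s2 between -0.0035 and 0.0035 m and y of short1_mid in the frame of nest_s2 between -0.01 and 0.01 m and z of short1_mid in the frame of nest_s2 between -0.0035 and 0.0035 m and angle between the x axis of short1_mid and the y axis of nest_s2, either way round below 0.05 rad) or (x of short1_mid in the frame of nest_s3 between -0.0035 and 0.0035 m and y of short1_mid in the frame of nest_s3 between -0.01 and 0.01 m and z of short1_mid in the frame of nest_s3 between -0.0035 and 0.0035 m and angle between the x axis of short1_mid and the y axis of nest_s3, either way round below 0.05 rad)) and ((x of short2_mid in the frame of nest_s1 between -0.0035 and 0.0035 m and y of short2_mid in the frame of nest_s1 between -0.01 and 0.01 m and z of short2_mid in the frame of nest_s1 between -0.0035 and 0.0035 m and angle between the x axis of short2_mid and the y axis of nest_s1, either way round below 0.05 rad) or (x of short2_mid in the frame of nest_s2 between -0.0035 and 0.0035 m and y of short2_mid in the frame of nest_s2 between -0.01 and 0.01 m and z of short2_mid in the frame of nest_s2 between -0.0035 and 0.0035 m and angle between the x axis of short2_mid and the y axis of nest_s2, either way round below 0.05 rad) or (x of short2_mid in the frame of nest_s3 between -0.0035 and 0.0035 m and y of short2_mid in the frame of nest_s3 between -0.01 and 0.01 m and z of short2_mid in the frame of nest_s3 between -0.0035 and 0.0035 m and angle between the x axis of short2_mid and the y axis of nest_s3, either way round below 0.05 rad)) and ((x of short3_mid in the frame of nest_s1 between -0.0035 and 0.0035 m and y of short3_mid in the frame of nest_s1 between -0.01 and 0.01 m and z of short3_mid in the frame of nest_s1 between -0.0035 and 0.0035 m and angle between the x axis of short3_mid and the y axis of nest_s1, either way round below 0.05 rad) or (x of short3_mid in the frame of nest_s2 between -0.0035 and 0.0035 m and y of short3_mid in the frame of nest_s2 between -0.01 and 0.01 m and z of short3_mid in the frame of nest_s2 between -0.0035 and 0.0035 m and angle between the x axis of short3_mid and the y axis of nest_s2, either way round below 0.05 rad) or (x of short3_mid in the frame of nest_s3 between -0.0035 and 0.0035 m and y of short3_mid in the frame of nest_s3 between -0.01 and 0.01 m and z of short3_mid in the frame of nest_s3 between -0.0035 and 0.0035 m and angle between the x axis of short3_mid and the y axis of nest_s3, either way round below 0.05 rad)) and ((x of long1_mid in the frame of nest_l1 between -0.0035 and 0.0035 m and y of long1_mid in the frame of nest_l1 between -0.01 and 0.01 m and z of long1_mid in the frame of nest_l1 between -0.0035 and 0.0035 m and angle between the x axis of long1_mid and the y axis of nest_l1, either way round below 0.05 rad) or (x of long1_mid in the frame of nest_l2 between -0.0035 and 0.0035 m and y of long1_mid in the frame of nest_l2 between -0.01 and 0.01 m and z of long1_mid in the frame of nest_l2 between -0.0035 and 0.0035 m and angle between the x axis of long1_mid and the y axis of nest_l2, either way round below 0.05 rad) or (x of long1_mid in the frame of nest_l3 between -0.0035 and 0.0035 m and y of long1_mid in the frame of nest_l3 between -0.01 and 0.01 m and z of long1_mid in the frame of nest_l3 between -0.0035 and 0.0035 m and angle between the x axis of long1_mid and the y axis of nest_l3, either way round below 0.05 rad)) and ((x of long2_mid in the frame of nest_l1 between -0.0035 and 0.0035 m and y of long2_mid in the frame of nest_l1 between -0.01 and 0.01 m and z of long2_mid in the frame of nest_l1 between -0.0035 and 0.0035 m and angle between the x axis of long2_mid and the y axis of nest_l1, either way round below 0.05 rad) or (x of long2_mid in the frame of nest_l2 between -0.0035 and 0.0035 m and y of long2_mid in the frame of nest_l2 between -0.01 and 0.01 m and z of long2_mid in the frame of nest_l2 between -0.0035 and 0.0035 m and angle between the x axis of long2_mid and the y axis of nest_l2, either way round below 0.05 rad) or (x of long2_mid in the frame of nest_l3 between -0.0035 and 0.0035 m and y of long2_mid in the frame of nest_l3 between -0.01 and 0.01 m and z of long2_mid in the frame of nest_l3 between -0.0035 and 0.0035 m and angle between the x axis of long2_mid and the y axis of nest_l3, either way round below 0.05 rad)) and ((x of long3_mid in the frame of nest_l1 between -0.0035 and 0.0035 m and y of long3_mid in the frame of nest_l1 between -0.01 and 0.01 m and z of long3_mid in the frame of nest_l1 between -0.0035 and 0.0035 m and angle between the x axis of long3_mid and the y axis of nest_l1, either way round below 0.05 rad) or (x of long3_mid in the frame of nest_l2 between -0.0035 and 0.0035 m and y of long3_mid in the frame of nest_l2 between -0.01 and 0.01 m and z of long3_mid in the frame of nest_l2 between -0.0035 and 0.0035 m and angle between the x axis of long3_mid and the y axis of nest_l2, either way round below 0.05 rad) or (x of long3_mid in the frame of nest_l3 between -0.0035 and 0.0035 m and y of long3_mid in the frame of nest_l3 between -0.01 and 0.01 m and z of long3_mid in the frame of nest_l3 between -0.0035 and 0.0035 m and angle between the x axis of long3_mid and the y axis of nest_l3, either way round below 0.05 rad))), for 0.3 s.
2. the start button is pushed fully in (value of joint start above 0.0045 m), for 0.05 s.
At the end, for the whole second after the job is handed in: Every rod present lies at rest in a nest of its own length: its middle within 3.5 mm of the home point sideways and in height and 10 mm along the rod, parallel to the nest within 0.05 rad; the start button is out again (under 2 mm) (all of step 1 and value of joint start below 0.002 m and linear speed of each of short1, short2, short3, long1, long2, long3 below 0.02 m/s); the robot touches nothing.
It fails at once if the tape roll or the cutters are shoved more than 6 cm (distance of any of tape, cutters from where it was at the start of the episode above 0.06 m).
Of short1, short2, short3, long1, long2, long3 only 4 to 6 are there at a start; the rules pass over those that are not, and their reading is None.
At some moment in a run one of short1, short2, short3, long1, long2, long3 may be knocked a few centimetres aside while the robot is not near it.
Once in a run the grip may slacken for a moment while it holds something.
It also fails if it takes over 210 s, if anything falls off the work surface, if the arm or the gripper's body presses on something with over 40 N, if the wrist force passes 120 N, or if a joint passes its speed limit or range.

## Working session

There is one attempt and no reset: what is moved stays moved. The work goes in short steps, Python scripts to look and compute and a tool call to move; the robot and the scene stay as the last step left them, time stands still between calls to the robot, and variables do not carry over. Pictures are saved under pics/ and viewed, and the job is handed in when it is done.

Besides the shell and the picture viewer there is one more tool, called as name(argument=value, ...) on one line, values as JSON. play_rows: Moves the arm, as the interface text tells. Its arguments: {"type":"object","properties":{"plan":{"type":"array"}},"required":["plan"]}

```bash
mkdir -p pics; ls
python3 - <<'E'
from station import manip
import cv2,numpy as np
np.set_printoptions(precision=4,suppress=True)
for n in("side","top"):
    im,d=manip.get_image(n); cv2.imwrite(f"pics/{n}0.png",im[:,:,::-1]); np.save(f"{n}0d.npy",d)
    c=manip.get_calibration(n); print(n,c)
print(manip.state())
E
```

```text
pics
side {'fx': 503.1894334664065, 'fy': 503.1894334664065, 'cx': 283.94338978630924, 'cy': 218.92503290340645, 'distortion': array([-0.0464,  0.    ,  0.    ,  0.    ,  0.    ]), 'cam_to_world': array([[-0.9991, -0.0022,  0.0427,  0.4044],
       [-0.037 ,  0.5443, -0.8381,  1.0203],
       [-0.0214, -0.8389, -0.5439,  0.7299],
       [ 0.    ,  0.    ,  0.    ,  1.    ]])}
top {'fx': 538.2871370249073, 'fy': 538.2871370249073, 'cx': 278.9326503029899, 'cy': 203.93252524643162, 'distortion': array([0.0345, 0.    , 0.    , 0.    , 0.    ]), 'cam_to_world': array([[-0.0049, -0.997 ,  0.0773,  0.372 ],
       [-1.    ,  0.0047, -0.0029,  0.0222],
       [ 0.0025, -0.0773, -0.997 ,  1.1897],
       [ 0.    ,  0.    ,  0.    ,  1.    ]])}
{'time': 0.1, 'joints': array([-1.297 ,  0.3202,  1.5655, -0.    ,  1.2574, -0.02  ]), 'dq': array([ 0.0015, -0.0014, -0.0046,  0.0001,  0.0006,  0.0002]), 'joint_efforts': array([  0.0004, -41.3333, -23.251 ,   0.073 ,   0.0423,  -0.0001]), 'position': array([ 0.1664, -0.55  ,  0.2382]), 'ee_rot': array([3.1263, 1.5692, 1.8493]), 'ft_force': array([0.1677, 0.1165, 0.095 ]), 'ft_torque': array([0.0079, 0.0134, 0.0094]), 'width': 0.09098964296875471}
```

View pics/top0.png

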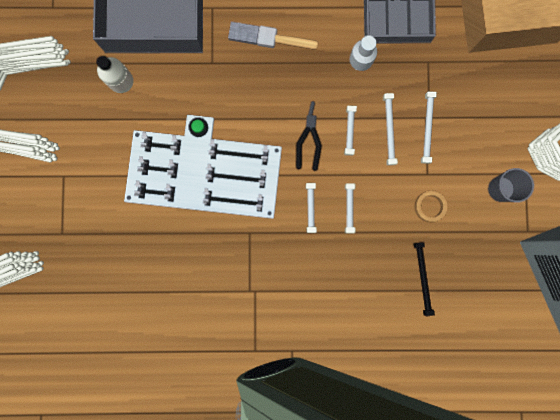

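View pics/side0.png

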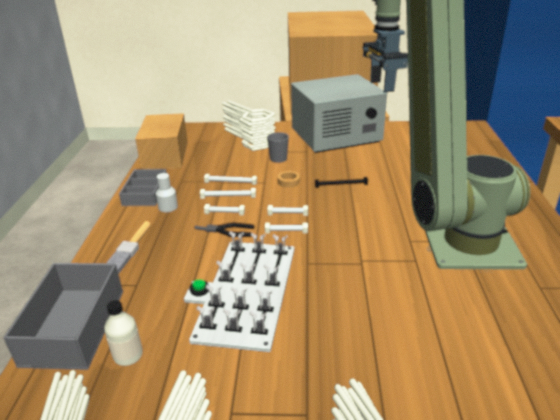

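Top view shows three short rods at (350,130), (311,208), (350,208) and two long ones at (391,129), (430,128). The black look-alike is at (424,280), the jig at (203,172) and the button at (198,127). Now I'll measure.

```bash
cat > h.py <<'E'
from station import manip
import cv2,numpy as np
np.set_printoptions(precision=4,suppress=True)
def ray(n,uv,z):
    c=manip.get_calibration(n); K=np.array([[c['fx'],0,c['cx']],[0,c['fy'],c['cy']],[0,0,1]])
    p=cv2.undistortPoints(np.array(uv,float).reshape(-1,1,2),K,np.array(c['distortion']))[:,0]
    T=np.array(c['cam_to_world']); d=np.c_[p,np.ones(len(p))]@T[:3,:3].T; o=T[:3,3]
    return (o+d*((z-o[2])/d[:,2])[:,None])[:,:2]
def proj(n,P):
    c=manip.get_calibration(n); K=np.array([[c['fx'],0,c['cx']],[0,c['fy'],c['cy']],[0,0,1]])
    T=np.linalg.inv(np.array(c['cam_to_world'])); r,_=cv2.Rodrigues(T[:3,:3])
    return cv2.projectPoints(np.array(P,float).reshape(-1,1,3),r,T[:3,3],K,np.array(c['distortion']))[0][:,0]
def whites(im,x0=295,x1=445,y0=85,y1=240):
    hsv=cv2.cvtColor(im,cv2.COLOR_RGB2HSV)
    m=((hsv[...,1]<60)&(hsv[...,2]>110)).astype(np.uint8); mm=np.zeros_like(m); mm[y0:y1,x0:x1]=m[y0:y1,x0:x1]
    return mm
def rods(im,**k):
    m=whites(im,**k); out=[]
    cs,_=cv2.findContours(m,cv2.RETR_EXTERNAL,cv2.CHAIN_APPROX_NONE)
    for c in cs:
        if cv2.contourArea(c)<100: continue
        z=np.zeros_like(m); cv2.drawContours(z,[c],-1,1,-1)
        v,u=np.nonzero(z); w=ray("top",np.c_[u,v],0.014)
        a=w.mean(0); e=np.linalg.svd(w-a,full_matrices=False)[2][0]; t=(w-a)@e
        mid=a+e*(t.max()+t.min())/2
        if e[0]<0:e=-e
        out.append((a,mid,t.max()-t.min(),np.degrees(np.arctan2(e[1],e[0])),(u.mean(),v.mean())))
    return out
E
python3 - <<'E'
from h import *
im,d=manip.get_image("top"); s,_=manip.get_image("side")
for r in rods(im): print(*r)
cv2.imwrite("pics/jig1.png",cv2.resize(im[100:230,110:300,::-1],None,fx=4,fy=4,interpolation=cv2.INTER_CUBIC))
cv2.imwrite("pics/jigs1.png",cv2.resize(s[220:360,170:310,::-1],None,fx=4,fy=4,interpolation=cv2.INTER_CUBIC))
hsv=cv2.cvtColor(im,cv2.COLOR_RGB2HSV)
g=(hsv[...,0]>45)&(hsv[...,0]<75)&(hsv[...,1]>150)&(hsv[...,2]>60); g[:, 230:]=0;v,u=np.nonzero(g);print('btn',u.mean(),v.mean(),len(u),ray("top",[[u.mean(),v.mean()]],0.03))
hs=cv2.cvtColor(s,cv2.COLOR_RGB2HSV)
g=(hs[...,0]>45)&(hs[...,0]<75)&(hs[...,1]>150)&(hs[...,2]>60); g[:,240:]=0;v,u=np.nonzero(g);print('btn',u.mean(),v.mean(),len(u),ray("side",[[u.mean(),v.mean()]],0.03))
E
```

```text
[ 0.4536 -0.1354] [ 0.4547 -0.1355] 0.1078256896938617 -1.250405752156218 (np.float64(349.4173669467787), np.float64(207.98039215686273))
[ 0.4555 -0.0504] [ 0.4551 -0.0504] 0.10791717210447754 0.7500049798190167 (np.float64(310.56111111111113), np.float64(207.26944444444445))
[ 0.6265 -0.1389] [ 0.6266 -0.1389] 0.10878873544042268 -3.6537045795443106 (np.float64(349.85041551246536), np.float64(130.00831024930747))
[ 0.6294 -0.2269] [ 0.6295 -0.2269] 0.15954470654538247 1.9200509317477785 (np.float64(389.6851145038168), np.float64(128.48473282442748))
[ 0.6327 -0.3117] [ 0.6324 -0.3117] 0.16094724300519625 -5.1532242947406885 (np.float64(428.1599229287091), np.float64(126.74566473988439))
btn 197.1691176470588 125.76470588235294 136 [[0.6337 0.1964]]
btn 198.44247787610618 284.9911504424779 113 [[0.6331 0.2025]]
```

View pics/jig1.png

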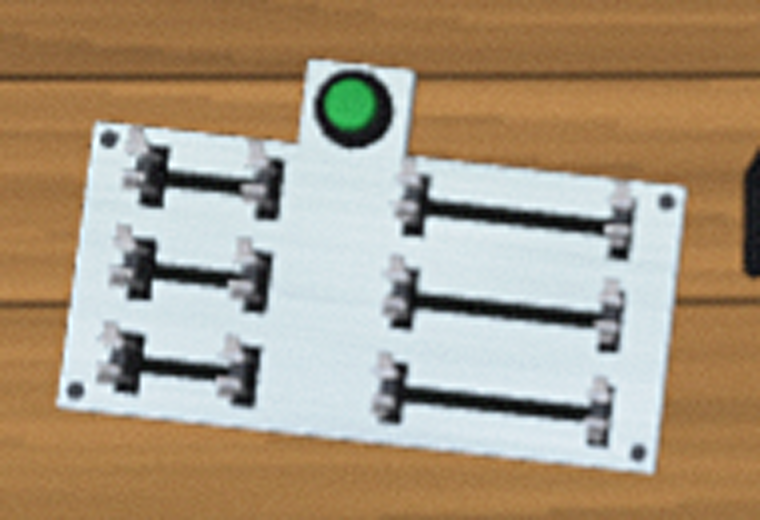

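View pics/jigs1.png

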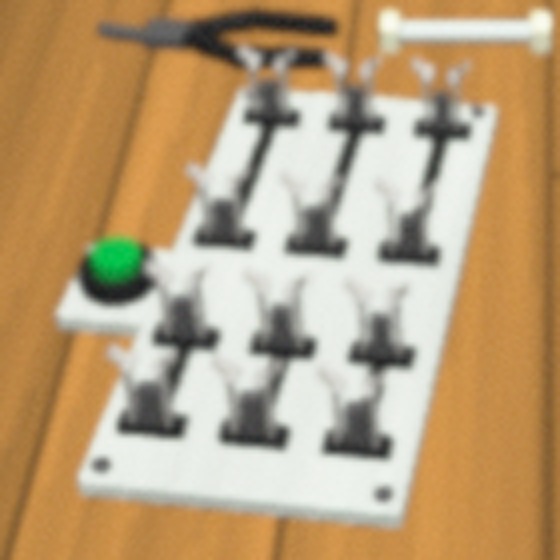

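```bash
cat > jig.py <<'E'
from h import *
def fitrect(W,P):  # P local, W world
    a=P.mean(0);b=W.mean(0);H=(P-a).T@(W-b);U,S,Vt=np.linalg.svd(H);R=Vt.T@np.diag([1,np.linalg.det(Vt.T@U.T)])@U.T
    t=b-R@a; return R,t,W-(P@R.T+t)
E
python3 - <<'E'
from jig import *
im,d=manip.get_image("top"); s,_=manip.get_image("side")
loc=np.array([[.08,.165],[-.08,.165],[-.08,-.165],[.08,-.165]])
g=cv2.cvtColor(im,cv2.COLOR_RGB2GRAY)
p=np.array([[95,122],[58,407],[655,472],[686,186]])/4+[110,100]
p=cv2.cornerSubPix(g,(p-.4).astype(np.float32).reshape(-1,1,2),(4,4),(-1,-1),(3,50,.01))[:,0]
W=ray("top",p,0.012);R,t,e=fitrect(W,loc);print(p,t,np.degrees(np.arctan2(R[1,0],R[0,0])));print(e)
# side: corners
g2=cv2.cvtColor(s,cv2.COLOR_RGB2GRAY)
p2=np.array([[78,487],[402,515],[497,103],[242,88]])/4+[170,220]
p2=cv2.cornerSubPix(g2,(p2-.4).astype(np.float32).reshape(-1,1,2),(3,3),(-1,-1),(3,50,.01))[:,0]
W2=ray("side",p2,0.012);R2,t2,e2=fitrect(W2,loc);print(p2,t2,np.degrees(np.arctan2(R2[1,0],R2[0,0])));print(e2)
# dark lines in top: gray dark in between clips
q=np.array([[[166,180],[240,187]],[[158,270],[232,278]],[[143,364],[220,372]],[[430,210],[600,224]],[[418,302],[590,318]],[[408,396],[585,411]]])/4+[110,100]-.4
for a,b in q:
    pts=[]
    for k in np.linspace(.15,.85,25):
        c=a+(b-a)*k; u=int(round(c[0])); v0=int(round(c[1])); vs=np.arange(v0-5,v0+6)
        w=np.clip(150-g[vs,u].astype(float),0,None); 
        if w.sum()>0: pts.append((u,(w*vs).sum()/w.sum()))
    L=(ray("top",pts,0.012)-t)@R
    print('line x',L[:,0].mean()*1000, 'slope',np.polyfit(L[:,1],L[:,0],1)[0])
# clip base centres
for n in [[150,176],[266,186],[141,268],[257,281],[125,361],[244,373],[413,205],[620,226],[402,297],[609,318],[391,391],[598,412]]:
    uv=np.array(n)/4+[110,100]-.4
    print(((ray("top",[uv],0.016)-t)@R*1000)[0])
print('btn',(np.array([.6337,.1964])-t)@R)
E
```

```text
[[134.4445 132.9352]
 [124.9574 198.4322]
 [270.3868 216.5606]
 [277.6891 146.4463]] [0.5314 0.1879] -6.560075945485856
[[-0.0076 -0.0055]
 [ 0.0062 -0.0052]
 [ 0.0026  0.0046]
 [-0.0012  0.0061]]
[[188.7234 338.6083]
 [270.1    348.35  ]
 [291.896  245.0761]
 [230.1    241.6   ]] [0.5317 0.1875] -6.36108524288596
[[ 0.     -0.0023]
 [-0.0002  0.0016]
 [ 0.0033 -0.0019]
 [-0.0031  0.0025]]
line x 52.18119834909645 slope -0.0061849963963296825
line x 0.14584769637445522 slope 0.00736361331831947
line x -51.81292744196666 slope -0.0024040239037528286
line x 51.97252343343406 slope 0.0015730719731835837
line x -0.03469180100881226 slope 0.0018311600608188357
line x -52.02563892281988 slope 0.0021035304480036573
[ 51.8915 126.9867]
[53.4584 63.1361]
[  0.7632 125.4108]
[ 0.6484 61.5556]
[-51.0085 127.5181]
[-50.4252  62.3244]
[ 51.9236 -18.3517]
[  52.883  -132.8477]
[  0.6281 -18.3843]
[   1.5825 -132.519 ]
[-51.4348 -18.5678]
[ -50.4862 -132.321 ]
btn [0.1007 0.0202]
```

```bash
cat > go.py <<'E'
import sys
from jig import *
from scipy.spatial.transform import Rotation as Ro
JT=np.array([.5315,.1877]);JA=np.radians(-6.5);JR=np.array([[np.cos(JA),-np.sin(JA)],[np.sin(JA),np.cos(JA)]])
def nest(n): 
    return JT+JR@np.array([(int(n[1])-2)*.052,.095 if n[0]=='s' else -.075])
def plan(x,y,z,rodang):
    s=manip.state(); R=Ro.from_euler('xyz',s['ee_rot']); M=R.as_matrix()
    za=np.arctan2(M[1,2],M[0,2]); best=None
    for k in(-1,0,1,2):
        zt=np.radians(rodang)+np.pi/2+k*np.pi
        d=(zt-za+np.pi)%(2*np.pi)-np.pi
        T=np.c_[[0,0,-1],np.cross([np.cos(zt),np.sin(zt),0],[0,0,-1]),[np.cos(zt),np.sin(zt),0]]
        rv=(R.inv()*Ro.from_matrix(T)).as_rotvec()
        if best is None or abs(d)<abs(best[0])-1e-3: best=(d,rv,T)
    d,rv,T=best; D=np.array([x,y,z])-s['position']
    print('t',round(s['time'],2),'pos',s['position'],'w',round(s['width'],4),'q6',s['joints'][5].round(3),'F',s['ft_force'].round(1))
    print('rotvec',rv,'| shift mm now-frame',(M.T@D*1000).round(1),'| after-turn frame',(T.T@D*1000).round(1))
if __name__=="__main__":
    a=sys.argv[1:]
    if a[0][0] in'sl': n=nest(a[0]);dx,dy=(float(a[2]),float(a[3])) if len(a)>2 else (0,0);plan(n[0]+dx/1000,n[1]+dy/1000,float(a[1]),83.5)
    else: plan(*map(float,a))
E
python3 go.py 0.455 -0.0504 0.12 0.75; python3 -c "
from go import *
for n in ['s1','s2','s3','l1','l2','l3']:print(n,nest(n))
print(JT+JR@[.101,.0205])"
```

```text
t 0.3 pos [ 0.1665 -0.5502  0.2387] w 0.0912 q6 -0.02 F [ 0.5 -0.6  0.6]
rotvec [ 0.2807 -0.0006  0.0001] | shift mm now-frame [ 118.9  420.9 -394.8] | after-turn frame [ 118.7  295.  -496. ]
s1 [0.4906 0.288 ]
s2 [0.5423 0.2821]
s3 [0.5939 0.2762]
l1 [0.4713 0.1191]
l2 [0.523  0.1132]
l3 [0.5747 0.1073]
[0.6342 0.1966]
```

play_rows(plan=[[[0, 0, 0, 0.14, 0, 0, 0.45], [0, 0, 0, 0.14, 0, 0, 0.45], [0, 20, -34, 0, 0, 0, 0.45], [0, 20, -34, 0, 0, 0, 0.45], [0, 20, -34, 0, 0, 0, 0.45]]])

```text
time: 0.8
position: [0.2255, -0.4464, 0.2388]
ee_rot: [2.54, 1.571, 0.982]
ft_force: [1.0, -0.0, 0.3]
width: 0.0543
```

play_rows(plan=[[[5, 20, -34, 0, 0, 0, 0.45], [5, 20, -34, 0, 0, 0, 0.45], [5, 20, -34, 0, 0, 0, 0.45], [5, 20, -34, 0, 0, 0, 0.45], [5, 20, -34, 0, 0, 0, 0.45]]])

```text
time: 1.3
position: [0.3232, -0.2748, 0.2139]
ee_rot: [0.883, 1.57, -0.674]
ft_force: [0.9, -0.5, -1.8]
width: 0.05
```

play_rows(plan=[[[5, 20, -34, 0, 0, 0, 0.45], [5, 20, -34, 0, 0, 0, 0.45], [5, 20, -34, 0, 0, 0, 0.45], [5, 20, -34, 0, 0, 0, 0.45], [5, 20, -34, 0, 0, 0, 0.45]]])

```text
time: 1.8
position: [0.421, -0.1033, 0.189]
ee_rot: [1.085, 1.57, -0.472]
ft_force: [1.5, 0.2, -0.2]
width: 0.0503
```

```bash
python3 go.py 0.455 -0.0504 0.12 0.75
```

```text
t 1.8 pos [ 0.421  -0.1033  0.189 ] w 0.0503 q6 1.29 F [ 1.5  0.2 -0.2]
rotvec [ 0.0007  0.0003 -0.0007] | shift mm now-frame [ 69.   34.7 -52.5] | after-turn frame [ 69.   34.7 -52.5]
```

play_rows(plan=[[[15, 17, -26, 0, 0, 0, 0.45], [15, 17.7, -26.5, 0, 0, 0, 0.45], [30, 0, 0, 0, 0, 0, 0.45], [0, 0, 0, 0, 0, 0, 0.45], [0, 0, 0, 0, 0, 0, 0.45]]])

```text
time: 2.3
position: [0.4541, -0.0519, 0.129]
ee_rot: [-1.58, 1.57, -3.137]
ft_force: [0.0, -0.6, 0.4]
width: 0.0505
```

```bash
python3 go.py 0.455 -0.0504 0.028 0.75
python3 - <<'E'
from h import *
im,d=manip.get_image("top"); cv2.imwrite("pics/t2.png",im[:,:,::-1]); s,_=manip.get_image("side"); cv2.imwrite("pics/s2.png",s[:,:,::-1])
for r in rods(im): print(*r)
E
```

```text
t 2.3 pos [ 0.4541 -0.0519  0.129 ] w 0.0505 q6 1.418 F [ 0.  -0.6  0.4]
rotvec [ 0.0007 -0.      0.0012] | shift mm now-frame [101.    1.1  -1.5] | after-turn frame [101.    0.9  -1.5]
[ 0.4578 -0.1893] [ 0.4623 -0.1894] 0.1537075791162414 -0.6953475356413324 (np.float64(374.04672897196264), np.float64(205.9392523364486))
[ 0.4606 -0.1748] [ 0.4624 -0.1748] 0.1537930607445176 -1.1809972560349915 (np.float64(367.3455149501661), np.float64(204.72757475083057))
[ 0.4936 -0.0963] [ 0.4935 -0.0971] 0.12735078596405652 82.82945339741039 (np.float64(331.3159268929504), np.float64(189.85565087653862))
[ 0.4806 -0.0239] [ 0.4734 -0.0231] 0.17472467523345714 -6.327748167245416 (np.float64(298.3532338308458), np.float64(195.9452736318408))
[ 0.6265 -0.1389] [ 0.6266 -0.1389] 0.10882283490746211 -3.757512252878445 (np.float64(349.8567493112948), np.float64(129.98347107438016))
[ 0.6294 -0.2269] [ 0.6296 -0.2269] 0.15964962165662858 1.9833071140240517 (np.float64(389.66984732824426), np.float64(128.48473282442748))
[ 0.6323 -0.3117] [ 0.6322 -0.3117] 0.1613154415920614 -5.137932692399015 (np.float64(428.1535508637236), np.float64(126.91170825335892))
```

View pics/t2.png

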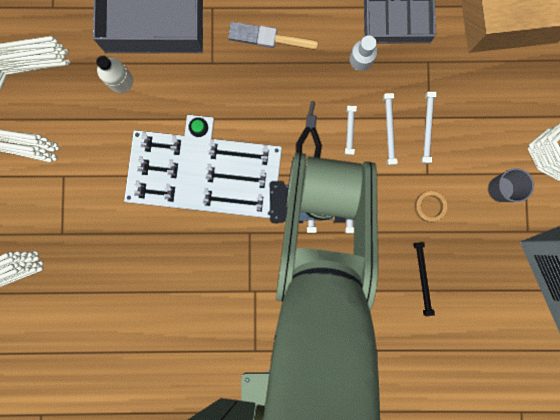

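View pics/s2.png

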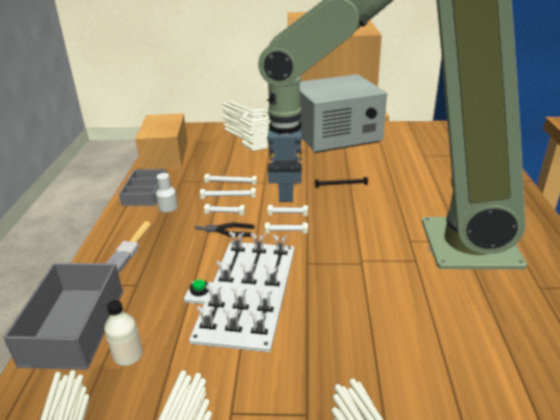

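The side view shows the gripper at (285,185), centred over the rod at (287,228). The other rods haven't moved, so I'll descend and grasp.

play_rows(plan=[[[30, 1, -1.5, 0, 0, 0, 0.45], [30, 0, 0, 0, 0, 0, 0.45], [30, 0, 0, 0, 0, 0, 0.45], [10, 0, 0, 0, 0, 0, 0.45], [0, 0, 0, 0, 0, 0, 0.45]]])

```text
time: 2.9
position: [0.4552, -0.0508, 0.0289]
ee_rot: [-1.646, 1.57, 3.079]
ft_force: [0.6, 0.4, -0.1]
width: 0.0501
```

play_rows(plan=[[[0, 0, 0, 0, 0, 0, 0.95], [0, 0, 0, 0, 0, 0, 0.95], [0, 0, 0, 0, 0, 0, 0.95], [0, 0, 0, 0, 0, 0, 0.95], [0, 0, 0, 0, 0, 0, 0.95]]])

```text
time: 3.4
position: [0.4556, -0.0504, 0.0294]
ee_rot: [1.316, 1.57, -0.241]
ft_force: [-0.0, -1.8, 3.1]
width: 0.0132
```

play_rows(plan=[[[-25, 0, 0, 0, 0, 0, 0.95], [-30, 0, 0, 0, 0, 0, 0.95], [-30, 0, 0, 0, 0, 0, 0.95], [-20, 0, 0, 0, 0, 0, 0.95], [0, 0, 0, 0, 0, 0, 0.95]]])

```text
time: 3.9
position: [0.4572, -0.0506, 0.1365]
ee_rot: [1.413, 1.564, -0.144]
ft_force: [0.2, -0.2, -0.5]
width: 0.0133
```

```bash
python3 go.py s3 0.13
```

```text
t 3.9 pos [ 0.4572 -0.0506  0.1365] w 0.0133 q6 1.422 F [ 0.2 -0.2 -0.5]
rotvec [-1.4435  0.0055 -0.0045] | shift mm now-frame [   7.1  141.2 -324.9] | after-turn frame [  6.5 340.1  98.9]
```

play_rows(plan=[[[0, 0, 0, -0.144, 0, 0, 0.95], [0, 0, 0, -0.144, 0, 0, 0.95], [0, 0, 0, -0.144, 0, 0, 0.95], [0, 0, 0, -0.144, 0, 0, 0.95], [0, 0, 0, -0.144, 0, 0, 0.95]]])

```text
time: 4.4
position: [0.4544, -0.0502, 0.1325]
ee_rot: [-2.404, 1.568, 3.048]
ft_force: [0.5, 0.3, -0.5]
width: 0.0136
```

play_rows(plan=[[[0, 0, 0, -0.144, 0, 0, 0.95], [0, 0, 0, -0.144, 0, 0, 0.95], [0, 0, 0, -0.144, 0, 0, 0.95], [0, 0, 0, -0.144, 0, 0, 0.95], [0, 0, 0, -0.144, 0, 0, 0.95]]])

```text
time: 4.9
position: [0.4545, -0.0502, 0.1325]
ee_rot: [-3.124, 1.568, 3.048]
ft_force: [-0.7, 0.1, -0.4]
width: 0.0131
```

play_rows(plan=[[[0, 34, 10, 0, 0, 0, 0.95], [0, 34, 10, 0, 0, 0, 0.95], [0, 34, 10, 0, 0, 0, 0.95], [0, 34, 10, 0, 0, 0, 0.95], [0, 34, 10, 0, 0, 0, 0.95]]])

```text
time: 5.4
position: [0.5244, 0.1139, 0.1323]
ee_rot: [-2.748, 1.568, -2.865]
ft_force: [0.1, 0.2, -0.6]
width: 0.0135
```

play_rows(plan=[[[0, 34, 10, 0, 0, 0, 0.95], [0, 34, 10, 0, 0, 0, 0.95], [0, 34, 10, 0, 0, 0, 0.95], [0, 34, 10, 0, 0, 0, 0.95], [0, 20, 8, 0, 0, 0, 0.95]]])

```text
time: 5.9
position: [0.5906, 0.2643, 0.1318]
ee_rot: [-2.844, 1.569, -2.959]
ft_force: [0.1, -1.5, -0.4]
width: 0.0131
```

```bash
python3 go.py s3 0.13
```

```text
t 5.9 pos [0.5906 0.2643 0.1318] w 0.0131 q6 0.518 F [ 0.1 -1.5 -0.4]
rotvec [-0.002  -0.002   0.0006] | shift mm now-frame [ 1.8 12.2  1.9] | after-turn frame [ 1.8 12.2  1.9]
```

play_rows(plan=[[[0, 6, 1, 0, 0, 0, 0.95], [0, 6, 1, 0, 0, 0, 0.95], [15, 0, 0, 0, 0, 0, 0.95], [17, 0, 0, 0, 0, 0, 0.95], [0, 0, 0, 0, 0, 0, 0.95]]])

```text
time: 6.4
position: [0.5918, 0.2718, 0.0992]
ee_rot: [-2.56, 1.564, -2.678]
ft_force: [-0.2, -0.6, 0.4]
width: 0.0134
```

```bash
python3 go.py s3 0.095
python3 - <<'E'
from h import *
im,d=manip.get_image("top"); s,_=manip.get_image("side"); 
a=cv2.resize(im[100:240,100:300,::-1],None,fx=3,fy=3,interpolation=cv2.INTER_CUBIC);cv2.imwrite("pics/t3.png",a)
cv2.imwrite("pics/s3.png",cv2.resize(s[190:360,150:320,::-1],None,fx=3.5,fy=3.5,interpolation=cv2.INTER_CUBIC))
E
```

```text
t 6.4 pos [0.5918 0.2718 0.0992] w 0.0134 q6 0.531 F [-0.2 -0.6  0.4]
rotvec [-0.0044 -0.0057  0.0037] | shift mm now-frame [4.1 4.7 1.6] | after-turn frame [4.2 4.6 1.6]
```

View pics/s3.png

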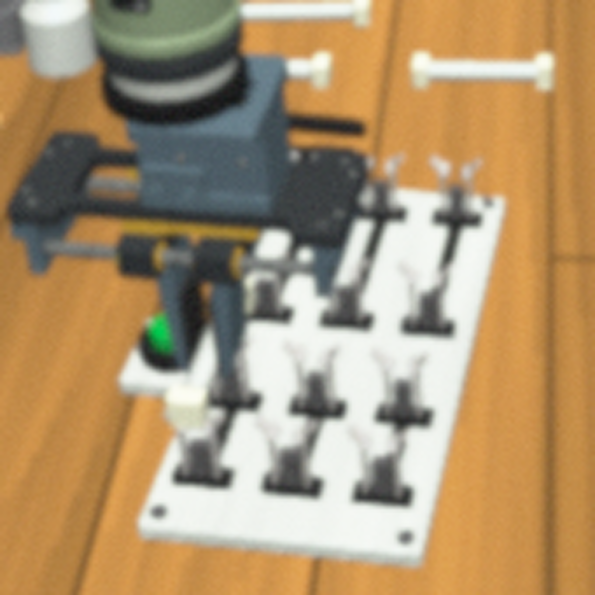

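View pics/t3.png

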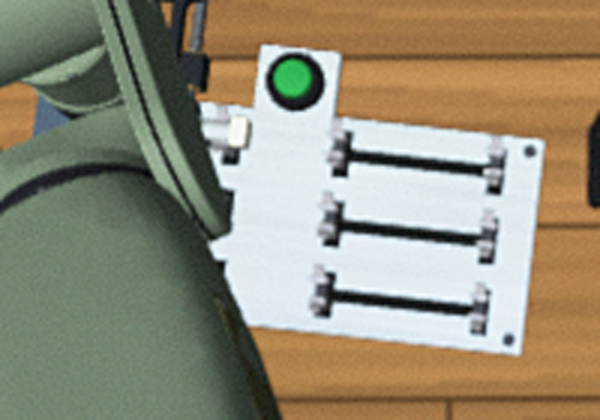

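Run:
```python
from go import *
s=manip.state();p=s['position'];e=np.array([np.cos(np.radians(83.5)),np.sin(np.radians(83.5)),0])
m=p-[0,0,.0185]
for sg in(1,-1):
    for n in("side","top"):print(sg,n,'cap centre',proj(n,m+e*.048*sg))
im,_=manip.get_image("side");hsv=cv2.cvtColor(im,cv2.COLOR_RGB2HSV)
k=((hsv[...,1]<60)&(hsv[...,2]>180)).astype(np.uint8)[295:318,192:215];v,u=np.nonzero(k);print(u.mean()+192,v.mean()+295,len(u),u.min()+192,u.max()+192,v.min()+295,v.max()+295)
```

```text
1 side cap centre [[201.8858 304.3721]]
1 top cap centre [[133.2582 136.6688]]
-1 side cap centre [[215.1985 272.4363]]
-1 top cap centre [[179.3619 141.7313]]
202.40282685512366 304.51943462897526 283 192 214 295 317
```

play_rows(plan=[[[0, 4.6, 1.6, -0.004, -0.005, 0.003, 0.95], [5, 0, 0, 0, 0, 0, 0.95], [5, 0, 0, 0, 0, 0, 0.95], [0, 0, 0, 0, 0, 0, 0.95], [0, 0, 0, 0, 0, 0, 0.95]]])

```text
time: 7.05
position: [0.5961, 0.278, 0.0916]
ee_rot: [0.522, 1.566, 0.409]
ft_force: [-0.2, -0.3, -0.2]
width: 0.0136
```

```bash
python3 go.py s3 0.068
```

```text
t 7.05 pos [0.5961 0.278  0.0916] w 0.0136 q6 0.532 F [-0.2 -0.3 -0.2]
rotvec [ 0.0005  0.0045 -0.0026] | shift mm now-frame [23.6 -2.1 -2.1] | after-turn frame [23.6 -2.1 -2. ]
```

play_rows(plan=[[[0, -2, -2, 0, 0.003, -0.002, 0.95], [5, 0, 0, 0, 0, 0, 0.95], [5, 0, 0, 0, 0, 0, 0.95], [0, 0, 0, 0, 0, 0, 0.95], [0, 0, 0, 0, 0, 0, 0.95]]])

```text
time: 7.55
position: [0.5944, 0.2763, 0.0819]
ee_rot: [0.41, 1.568, 0.297]
ft_force: [1.1, 0.8, 0.6]
width: 0.0131
```

```bash
python3 go.py s3 0.068
```

```text
t 7.55 pos [0.5944 0.2763 0.0819] w 0.0131 q6 0.531 F [1.1 0.8 0.6]
rotvec [ 0.0004  0.0024 -0.001 ] | shift mm now-frame [13.9 -0.2 -0.5] | after-turn frame [13.9 -0.2 -0.4]
```

play_rows(plan=[[[4, 0, 0, 0, 0, 0, 0.95], [4, 0, 0, 0, 0, 0, 0.95], [0, 0, 0, 0, 0, 0, 0.95]]])

```text
time: 7.85
position: [0.5953, 0.2766, 0.0744]
ee_rot: [0.437, 1.565, 0.324]
ft_force: [3.7, 0.8, 1.3]
width: 0.0132
```

play_rows(plan=[[[4, 0, 0, 0, 0, 0, 0.95], [3, 0, 0, 0, 0, 0, 0.95], [2, 0, 0, 0, 0, 0, 0.95], [0, 0, 0, 0, 0, 0, 0.95], [0, 0, 0, 0, 0, 0, 0.95]]])

```text
time: 8.35
position: [0.5949, 0.2763, 0.0671]
ee_rot: [0.358, 1.566, 0.245]
ft_force: [1.8, -1.8, 12.5]
width: 0.0133
```

play_rows(plan=[[[0, 0, 0, 0, 0, 0, 0.65], [0, 0, 0, 0, 0, 0, 0.65], [0, 0, 0, 0, 0, 0, 0.65], [-20, 0, 0, 0, 0, 0, 0.65], [-30, 0, 0, 0, 0, 0, 0.65]]])

```text
time: 8.85
position: [0.5917, 0.2756, 0.1122]
ee_rot: [-2.625, 1.565, -2.738]
ft_force: [0.6, 0.2, 0.1]
width: 0.0321
```

play_rows(plan=[[[-30, 0, 0, 0, 0, 0, 0.65], [0, -40, 0, 0, 0, 0, 0.65], [0, -45, 0, 0, 0, 0, 0.65], [0, -45, 0, 0, 0, 0, 0.65], [0, -45, 0, 0, 0, 0, 0.65]]])

```text
time: 9.35
position: [0.5729, 0.1011, 0.1439]
ee_rot: [2.202, 1.57, 2.09]
ft_force: [1.1, -0.7, 0.1]
width: 0.0321
```

```bash
cat > look.py <<'E'
from go import *
i=sys.argv[1]
im,d=manip.get_image("top"); s,_=manip.get_image("side"); 
a=cv2.resize(im[90:240,110:310,::-1],None,fx=3,fy=3,interpolation=cv2.INTER_CUBIC)
b=cv2.resize(s[210:350,170:310,::-1],None,fx=4,fy=4,interpolation=cv2.INTER_CUBIC)
cv2.imwrite(f"pics/tl{i}.png",a);cv2.imwrite(f"pics/sl{i}.png",b);cv2.imwrite(f"pics/tf{i}.png",im[:,:,::-1])
for r in rods(im): print(r[1],r[2].round(4),r[3].round(2),np.round(r[4]))
E
python3 look.py 4
```

```text
[ 0.4547 -0.1355] 0.1078 -1.25 [349. 208.]
[ 0.6266 -0.1389] 0.1088 -3.66 [350. 130.]
[ 0.6296 -0.2268] 0.1596 1.92 [390. 128.]
[ 0.6323 -0.3116] 0.1611 -5.04 [428. 127.]
```

View pics/sl4.png

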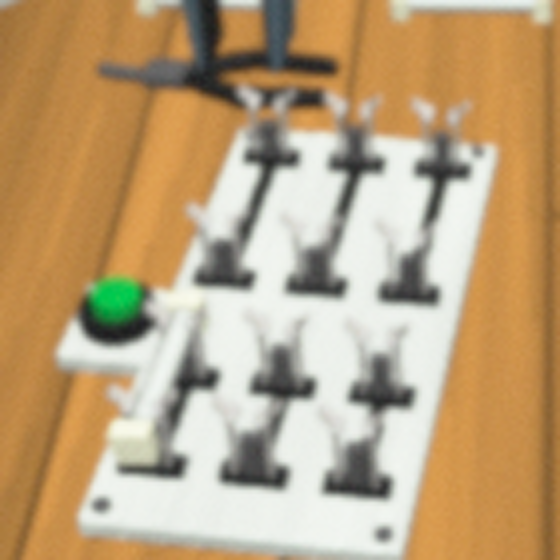

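View pics/tf4.png

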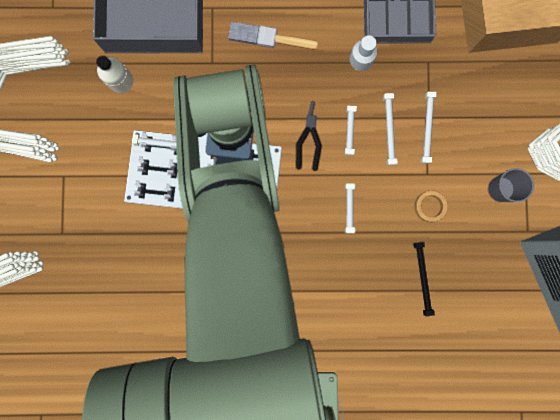

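The rod sits in s3 with its caps at (132,440) and (180,300) in the crop and the lips showing above the tube. I'll confirm with depth and plan the next grasp.

```bash
cat > chk.py <<'E'
from go import *
def cap(n,h,sg,cam="side"):
    L=.048 if n[0]=='s' else .073
    e=np.array([np.cos(np.radians(83.5)),np.sin(np.radians(83.5)),0]); m=np.r_[nest(n),.048]
    c=m+e*L*sg
    uv=proj(cam,c+[0,0,.01])[0]; im,d=h
    u0,v0=int(uv[0]),int(uv[1]); r=12
    uu,vv=np.meshgrid(np.arange(u0-r,u0+r),np.arange(v0-r,v0+r)); uu=uu.ravel();vv=vv.ravel()
    hsv=cv2.cvtColor(im,cv2.COLOR_RGB2HSV)[vv,uu]; dd=d[vv,uu]
    k=manip.get_calibration(cam);K=np.array([[k['fx'],0,k['cx']],[0,k['fy'],k['cy']],[0,0,1]])
    p=cv2.undistortPoints(np.c_[uu,vv].astype(float).reshape(-1,1,2),K,np.array(k['distortion']))[:,0]
    T=np.array(k['cam_to_world']); P=(np.c_[p,np.ones(len(p))]*dd[:,None])@T[:3,:3].T+T[:3,3]
    q=(P-c); loc=np.c_[q[:,:2]@np.c_[JR[:,0],JR[:,1]],q[:,2]]
    ok=(dd>0)&(abs(loc[:,0])<.014)&(abs(loc[:,1])<.014)&(hsv[:,2]>150)&(loc[:,2]>-.014)&(hsv[:,0]>15)&(hsv[:,0]<45)&(hsv[:,1]>15)
    l=loc[ok]*1000
    if len(l)<5: return n,sg,cam,'none',len(l)
    return n,sg,cam,len(l),'x',np.percentile(l[:,0],[5,50,95]).round(1),'y',np.percentile(l[:,1],[5,95]).round(1),'ztop',np.percentile(l[:,2],[5,80,90,97]).round(1)
if __name__=="__main__":
    hs={c:manip.get_image(c) for c in("side","top")}
    for n in sys.argv[1:]:
        for sg in(1,-1):
            for c in hs: print(*cap(n,hs[c],sg,c))
E
python3 chk.py s3; python3 go.py 0.4545 -0.1355 0.13 -1.25
```

```text
s3 1 side 127 x [-10.2  -0.2   9.4] y [-10.3   8.8] ztop [-7.6  9.1 10.1 11.6]
s3 1 top 10 x [-9.  -4.3 10.5] y [-3.4  6.5] ztop [-3.2  9.4 11.2 11.2]
s3 -1 side 43 x [-11.2  -6.1   7.3] y [-0.8 12.9] ztop [-4.4 10.  11.1 11.9]
s3 -1 top none 0
t 9.55 pos [0.5736 0.1017 0.1442] w 0.0322 q6 0.27 F [-0.6  0.4  0.4]
rotvec [ 1.4774 -0.0006 -0.0011] | shift mm now-frame [  13.9 -249.4  -91.1] | after-turn frame [  14.2 -113.9  239.8]
```

play_rows(plan=[[[0, 0, 0, 0.1477, 0, 0, 0.45], [0, 0, 0, 0.1477, 0, 0, 0.45], [0, 0, 0, 0.1477, 0, 0, 0.45], [0, 0, 0, 0.1477, 0, 0, 0.45], [0, 0, 0, 0.1477, 0, 0, 0.45]]])

```text
time: 10.05
position: [0.5741, 0.1042, 0.1442]
ee_rot: [1.706, 1.569, 0.851]
ft_force: [-0.6, 0.1, -0.4]
width: 0.0502
```

play_rows(plan=[[[0, 0, 0, 0.1477, 0, 0, 0.45], [0, 0, 0, 0.1477, 0, 0, 0.45], [0, 0, 0, 0.1477, 0, 0, 0.45], [0, 0, 0, 0.1477, 0, 0, 0.45], [0, 0, 0, 0.1477, 0, 0, 0.45]]])

```text
time: 10.55
position: [0.5741, 0.1042, 0.1442]
ee_rot: [2.431, 1.569, 0.837]
ft_force: [0.2, -0.2, -0.4]
width: 0.0498
```

play_rows(plan=[[[0, -19, 40, 0, 0, 0, 0.45], [0, -19, 40, 0, 0, 0, 0.45], [0, -19, 40, 0, 0, 0, 0.45], [0, -19, 40, 0, 0, 0, 0.45], [5, -19, 40, 0, 0, 0, 0.45]]])

```text
time: 11.05
position: [0.4756, -0.0957, 0.1396]
ee_rot: [1.872, 1.567, 0.284]
ft_force: [0.2, -0.9, -0.2]
width: 0.0504
```

play_rows(plan=[[[5, -19, 40, 0, 0, 0, 0.45], [4, 0, 0, 0, 0, 0, 0.45], [0, 0, 0, 0, 0, 0, 0.45]]])

```text
time: 11.35
position: [0.4557, -0.1348, 0.1297]
ee_rot: [2.644, 1.569, 1.053]
ft_force: [-0.3, 0.2, -0.9]
width: 0.0504
```

```bash
python3 go.py 0.4545 -0.1355 0.028 -1.25
```

```text
t 11.35 pos [ 0.4557 -0.1348  0.1297] w 0.0504 q6 1.276 F [-0.3  0.2 -0.9]
rotvec [ 0.0016 -0.0019 -0.001 ] | shift mm now-frame [101.7  -1.3   0.9] | after-turn frame [101.7  -1.2   0.7]
```

play_rows(plan=[[[30, -1, 1, 0, 0, 0, 0.45], [30, 0, 0, 0, 0, 0, 0.45], [30, 0, 0, 0, 0, 0, 0.45], [11, 0, 0, 0, 0, 0, 0.45], [0, 0, 0, 0, 0, 0, 0.45]]])

```text
time: 11.85
position: [0.4549, -0.1347, 0.0281]
ee_rot: [-2.715, 1.569, 1.98]
ft_force: [0.2, -0.2, 0.8]
width: 0.0501
```

play_rows(plan=[[[0, 0, 0, 0, 0, 0, 0.95], [0, 0, 0, 0, 0, 0, 0.95], [0, 0, 0, 0, 0, 0, 0.95], [0, 0, 0, 0, 0, 0, 0.95], [0, 0, 0, 0, 0, 0, 0.95]]])

```text
time: 12.35
position: [0.4552, -0.1365, 0.0299]
ee_rot: [1.686, 1.568, 0.096]
ft_force: [-0.1, -0.8, 3.6]
width: 0.0134
```

play_rows(plan=[[[-25, 0, 0, 0, 0, 0, 0.95], [-30, 0, 0, 0, 0, 0, 0.95], [-30, 0, 0, 0, 0, 0, 0.95], [-20, 0, 0, 0, 0, 0, 0.95], [0, 0, 0, 0, 0, 0, 0.95]]])

```text
time: 12.85
position: [0.4564, -0.137, 0.137]
ee_rot: [1.429, 1.562, -0.161]
ft_force: [0.5, -0.0, -1.2]
width: 0.0132
```

```bash
python3 go.py s2 0.13
```

```text
t 12.85 pos [ 0.4564 -0.137   0.137 ] w 0.0132 q6 1.273 F [ 0.5 -0.  -1.2]
rotvec [-1.4768  0.0073 -0.006 ] | shift mm now-frame [   7.2   77.6 -420.7] | after-turn frame [  7.  426.1  37.9]
```

play_rows(plan=[[[0, 0, 0, -0.1477, 0, 0, 0.95], [0, 0, 0, -0.1477, 0, 0, 0.95], [0, 0, 0, -0.1477, 0, 0, 0.95], [0, 0, 0, -0.1477, 0, 0, 0.95], [0, 0, 0, -0.1477, 0, 0, 0.95]]])

```text
time: 13.35
position: [0.4538, -0.1361, 0.1329]
ee_rot: [2.606, 1.569, 1.76]
ft_force: [0.5, -0.9, -0.1]
width: 0.0129
```

play_rows(plan=[[[0, 0, 0, -0.1477, 0, 0, 0.95], [0, 0, 0, -0.1477, 0, 0, 0.95], [0, 0, 0, -0.1477, 0, 0, 0.95], [0, 0, 0, -0.1477, 0, 0, 0.95], [0, 0, 0, -0.1477, 0, 0, 0.95]]])

```text
time: 13.85
position: [0.4538, -0.1362, 0.1329]
ee_rot: [1.88, 1.569, 1.773]
ft_force: [0.1, 0.1, 0.4]
width: 0.0135
```

play_rows(plan=[[[0, 42, 4, 0, 0, 0, 0.95], [0, 42, 4, 0, 0, 0, 0.95], [0, 42, 4, 0, 0, 0, 0.95], [0, 42, 4, 0, 0, 0, 0.95], [0, 42, 4, 0, 0, 0, 0.95]]])

```text
time: 14.35
position: [0.4975, 0.0715, 0.1332]
ee_rot: [1.747, 1.57, 1.634]
ft_force: [0.3, -0.5, -0.3]
width: 0.0132
```

play_rows(plan=[[[0, 42, 4, 0, 0, 0, 0.95], [0, 42, 4, 0, 0, 0, 0.95], [0, 42, 4, 0, 0, 0, 0.95], [0, 42, 4, 0, 0, 0, 0.95], [0, 42, 4, 0, 0, 0, 0.95]]])

```text
time: 14.85
position: [0.5411, 0.2778, 0.133]
ee_rot: [-1.76, 1.57, -1.873]
ft_force: [0.5, -0.0, -0.0]
width: 0.0137
```

play_rows(plan=[[[0, 0, 0, 0, 0, 0, 0.95], [0, 0, 0, 0, 0, 0, 0.95]]])

```text
time: 15.05
position: [0.5408, 0.2766, 0.1329]
ee_rot: [-2.009, 1.569, -2.12]
ft_force: [-0.8, -0.7, -0.2]
width: 0.0133
```

```bash
python3 go.py s2 0.095
```

```text
t 15.05 pos [0.5408 0.2766 0.1329] w 0.0133 q6 0.566 F [-0.8 -0.7 -0.2]
rotvec [ 0.0022 -0.0006  0.0012] | shift mm now-frame [37.9  5.6  0.8] | after-turn frame [37.9  5.6  0.8]
```

play_rows(plan=[[[0, 5.6, 0.8, 0, 0, 0, 0.95], [15, 0, 0, 0, 0, 0, 0.95], [20, 0, 0, 0, 0, 0, 0.95], [5, 0, 0, 0, 0, 0, 0.95], [0, 0, 0, 0, 0, 0, 0.95]]])

```text
time: 15.55
position: [0.5428, 0.2808, 0.094]
ee_rot: [-1.383, 1.57, -1.497]
ft_force: [0.2, -0.6, -0.3]
width: 0.0134
```

play_rows(plan=[[[0, 0, 0, 0, 0, 0, 0.95], [0, 0, 0, 0, 0, 0, 0.95]]])

```text
time: 15.75
position: [0.5439, 0.282, 0.0958]
ee_rot: [0.494, 1.567, 0.38]
ft_force: [0.6, -0.3, -0.1]
width: 0.0132
```

```bash
python3 go.py s2 0.068; python3 look.py 5
```

```text
t 15.75 pos [0.5439 0.282  0.0958] w 0.0132 q6 0.573 F [ 0.6 -0.3 -0.1]
rotvec [-0.      0.0036 -0.002 ] | shift mm now-frame [27.8 -0.1 -1.8] | after-turn frame [27.8 -0.1 -1.7]
[ 0.6266 -0.1389] 0.1088 -3.74 [350. 130.]
[ 0.6296 -0.2269] 0.1596 1.93 [390. 128.]
[ 0.6323 -0.3117] 0.1611 -5.14 [428. 127.]
```

View pics/sl5.png

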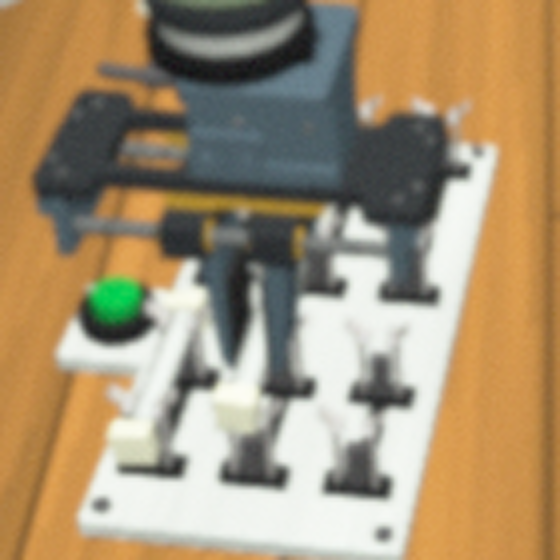

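The rod's near cap, at (240,408), is above the s2 clip. Pressing it down.

play_rows(plan=[[[5, 0, -1.3, 0, 0, 0, 0.95], [5, 0, 0, 0, 0, 0, 0.95], [5, 0, 0, 0, 0, 0, 0.95], [0, 0, 0, 0, 0, 0, 0.95]]])

```text
time: 16.25
position: [0.5436, 0.2825, 0.0799]
ee_rot: [0.384, 1.565, 0.271]
ft_force: [5.2, 0.1, 1.2]
width: 0.0136
```

play_rows(plan=[[[4, 0, 0, 0, 0, 0, 0.95], [4, 0, 0, 0, 0, 0, 0.95], [0, 0, 0, 0, 0, 0, 0.95]]])

```text
time: 16.55
position: [0.5432, 0.2824, 0.0715]
ee_rot: [0.433, 1.566, 0.32]
ft_force: [6.0, 0.2, -3.3]
width: 0.0133
```

play_rows(plan=[[[4, 0, 0, 0, 0, 0, 0.95], [3, 0, 0, 0, 0, 0, 0.95], [0, 0, 0, 0, 0, 0, 0.95], [0, 0, 0, 0, 0, 0, 0.95]]])

```text
time: 16.95
position: [0.5432, 0.2823, 0.0675]
ee_rot: [0.398, 1.565, 0.285]
ft_force: [0.3, -2.5, 15.2]
width: 0.0131
```

```bash
python3 go.py s2 0.0674
```

```text
t 16.95 pos [0.5432 0.2823 0.0675] w 0.0131 q6 0.574 F [ 0.3 -2.5 15.2]
rotvec [ 0.0007  0.0052 -0.0022] | shift mm now-frame [ 0.1 -0.3 -0.9] | after-turn frame [ 0.1 -0.3 -0.9]
```

play_rows(plan=[[[0, 0, 0, 0, 0, 0, 0.65], [0, 0, 0, 0, 0, 0, 0.65], [0, 0, 0, 0, 0, 0, 0.65], [-20, 0, 0, 0, 0, 0, 0.65], [-30, 0, 0, 0, 0, 0, 0.65]]])

```text
time: 17.45
position: [0.5397, 0.2812, 0.1125]
ee_rot: [-2.556, 1.565, -2.669]
ft_force: [0.6, -0.2, -0.1]
width: 0.0319
```

play_rows(plan=[[[-30, 0, 0, 0, 0, 0, 0.65], [0, -40, 0, 0, 0, 0, 0.65], [0, -45, 0, 0, 0, 0, 0.65], [0, -45, 0, 0, 0, 0, 0.65], [0, -45, 0, 0, 0, 0, 0.65]]])

```text
time: 17.95
position: [0.5208, 0.1068, 0.1439]
ee_rot: [2.229, 1.57, 2.117]
ft_force: [-0.3, -1.0, -0.0]
width: 0.0322
```

play_rows(plan=[[[0, -20, 0, 0.14, 0, 0, 0.45], [0, 0, 0, 0.14, 0, 0, 0.45], [0, 0, 0, 0.14, 0, 0, 0.45], [0, 0, 0, 0.14, 0, 0, 0.45], [0, 0, 0, 0.14, 0, 0, 0.45]]])

```text
time: 18.45
position: [0.5189, 0.0882, 0.1438]
ee_rot: [-3.07, 1.57, 2.395]
ft_force: [-0.2, -1.0, 0.0]
width: 0.0503
```

```bash
python3 look.py 6; python3 chk.py s3 s2|grep side; python3 go.py .6266 -.1389 0.13 -3.7
```

```text
[ 0.6266 -0.139 ] 0.1088 -3.62 [350. 130.]
[ 0.6296 -0.2269] 0.1596 1.98 [390. 128.]
[ 0.6322 -0.3117] 0.1613 -5.14 [428. 127.]
s3 1 side 120 x [-10.7  -1.7   9. ] y [-8.9  9.2] ztop [-7.6  8.8 10.  11.5]
s3 -1 side 43 x [-11.5  -3.9   8.1] y [-2.  13.3] ztop [-3.6 10.3 10.8 12. ]
s2 1 side 103 x [-10.9  -2.9   7.8] y [-2.3  8.8] ztop [-7.   8.2  9.4 11.9]
s2 -1 side 24 x [-11.6  -6.1   4.8] y [-3.6 11.6] ztop [-0.3 10.9 11.7 12.9]
t 18.65 pos [0.5193 0.0884 0.1441] w 0.0506 q6 0.956 F [ 0.3 -0.   0.4]
rotvec [ 0.8254 -0.0004 -0.0006] | shift mm now-frame [ 14.  -79.  238.6] | after-turn frame [ 14.1 121.7 219.9]
```

View pics/sl6.png

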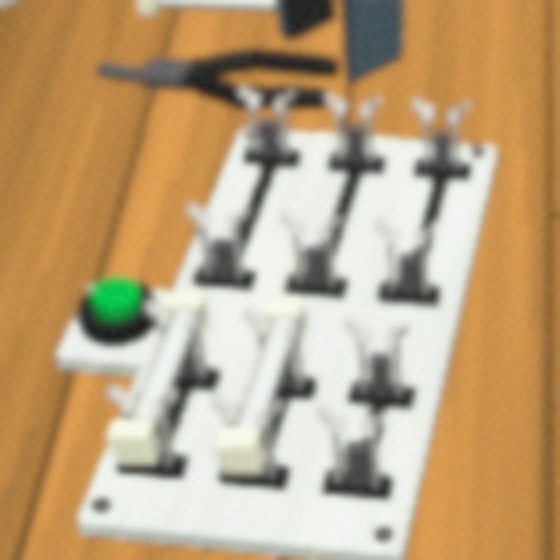

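Both s3 and s2 are home: caps at (132,440) and (242,450), all at the same height. Next is the third short rod.

play_rows(plan=[[[0, 0, 0, 0.1375, 0, 0, 0.45], [0, 0, 0, 0.1375, 0, 0, 0.45], [0, 0, 0, 0.1375, 0, 0, 0.45], [0, 0, 0, 0.1375, 0, 0, 0.45], [0, 0, 0, 0.1375, 0, 0, 0.45]]])

```text
time: 19.15
position: [0.5195, 0.0884, 0.1443]
ee_rot: [1.986, 1.569, 0.482]
ft_force: [0.5, -0.2, -0.1]
width: 0.0503
```

play_rows(plan=[[[0, 0, 0, 0.1375, 0, 0, 0.45], [0, 20, 36.5, 0, 0, 0, 0.45], [0, 20, 36.5, 0, 0, 0, 0.45], [0, 20, 36.5, 0, 0, 0, 0.45], [0, 20, 36.5, 0, 0, 0, 0.45]]])

```text
time: 19.65
position: [0.5902, -0.064, 0.1444]
ee_rot: [2.248, 1.569, 0.613]
ft_force: [0.3, -1.1, 0.7]
width: 0.0501
```

play_rows(plan=[[[0, 20, 36.5, 0, 0, 0, 0.45], [7, 20, 36.5, 0, 0, 0, 0.45], [7, 0, 0, 0, 0, 0, 0.45], [0, 0, 0, 0, 0, 0, 0.45], [0, 0, 0, 0, 0, 0, 0.45]]])

```text
time: 20.15
position: [0.6242, -0.1373, 0.1302]
ee_rot: [2.981, 1.569, 1.345]
ft_force: [1.2, 0.8, -0.9]
width: 0.05
```

```bash
python3 go.py .6266 -.1389 0.028 -3.7
```

```text
t 20.15 pos [ 0.6242 -0.1373  0.1302] w 0.05 q6 1.4 F [ 1.2  0.8 -0.9]
rotvec [-0.0011 -0.0016 -0.0003] | shift mm now-frame [102.2   2.5   1.6] | after-turn frame [102.2   2.5   1.5]
```

play_rows(plan=[[[30, 2.3, 1.5, 0, 0, 0, 0.45], [30, 0, 0, 0, 0, 0, 0.45], [30, 0, 0, 0, 0, 0, 0.45], [11, 0, 0, 0, 0, 0, 0.45], [0, 0, 0, 0, 0, 0, 0.45]]])

```text
time: 20.65
position: [0.6263, -0.1385, 0.0286]
ee_rot: [-2.463, 1.569, 2.184]
ft_force: [-0.1, -0.7, 1.2]
width: 0.0499
```

play_rows(plan=[[[0, 0, 0, 0, 0, 0, 0.95], [0, 0, 0, 0, 0, 0, 0.95], [0, 0, 0, 0, 0, 0, 0.95], [0, 0, 0, 0, 0, 0, 0.95], [0, 0, 0, 0, 0, 0, 0.95]]])

```text
time: 21.15
position: [0.6276, -0.1399, 0.0303]
ee_rot: [1.793, 1.568, 0.155]
ft_force: [0.6, 0.9, 4.2]
width: 0.0135
```

play_rows(plan=[[[-25, 0, 0, 0, 0, 0, 0.95], [-30, 0, 0, 0, 0, 0, 0.95], [-30, 0, 0, 0, 0, 0, 0.95], [-20, 0, 0, 0, 0, 0, 0.95], [0, 0, 0, 0, 0, 0, 0.95]]])

```text
time: 21.65
position: [0.629, -0.1404, 0.1381]
ee_rot: [1.531, 1.562, -0.107]
ft_force: [0.6, 0.2, -0.9]
width: 0.0132
```

```bash
python3 go.py s1 0.13
```

```text
t 21.65 pos [ 0.629  -0.1404  0.1381] w 0.0132 q6 1.399 F [ 0.6  0.2 -0.9]
rotvec [-1.5247  0.0072 -0.007 ] | shift mm now-frame [   6.5 -167.  -418.1] | after-turn frame [   8.1  410.  -186. ]
```

play_rows(plan=[[[0, 0, 0, -0.1386, 0, 0, 0.95], [0, 0, 0, -0.1386, 0, 0, 0.95], [0, 0, 0, -0.1386, 0, 0, 0.95], [0, 0, 0, -0.1386, 0, 0, 0.95], [0, 0, 0, -0.1386, 0, 0, 0.95]]])

```text
time: 22.15
position: [0.6262, -0.1397, 0.1328]
ee_rot: [3.018, 1.569, 2.079]
ft_force: [-0.0, 0.0, -0.6]
width: 0.0134
```

play_rows(plan=[[[0, 0, 0, -0.1386, 0, 0, 0.95], [0, 0, 0, -0.1386, 0, 0, 0.95], [0, 0, 0, -0.1386, 0, 0, 0.95], [0, 0, 0, -0.1386, 0, 0, 0.95], [0, 0, 0, -0.1386, 0, 0, 0.95]]])

```text
time: 22.65
position: [0.6262, -0.1397, 0.1328]
ee_rot: [2.334, 1.569, 2.088]
ft_force: [0.5, 0.0, -0.3]
width: 0.0135
```

play_rows(plan=[[[0, 0, 0, -0.1386, 0, 0, 0.95], [0, 37.3, -17, 0, 0, 0, 0.95], [0, 37.3, -17, 0, 0, 0, 0.95], [0, 37.3, -17, 0, 0, 0, 0.95], [0, 37.3, -17, 0, 0, 0, 0.95]]])

```text
time: 23.15
position: [0.5749, 0.0172, 0.133]
ee_rot: [2.347, 1.57, 2.233]
ft_force: [0.7, -0.1, -0.4]
width: 0.0132
```

play_rows(plan=[[[0, 37.3, -17, 0, 0, 0, 0.95], [0, 37.3, -17, 0, 0, 0, 0.95], [0, 37.3, -17, 0, 0, 0, 0.95], [0, 37.3, -17, 0, 0, 0, 0.95], [0, 37.3, -17, 0, 0, 0, 0.95]]])

```text
time: 23.65
position: [0.5116, 0.2121, 0.1332]
ee_rot: [-1.84, 1.571, -1.954]
ft_force: [0.6, -0.4, -0.8]
width: 0.0131
```

play_rows(plan=[[[0, 37.3, -17, 0, 0, 0, 0.95], [0, 37.3, -17, 0, 0, 0, 0.95], [0, 0, 0, 0, 0, 0, 0.95], [0, 0, 0, 0, 0, 0, 0.95], [0, 0, 0, 0, 0, 0, 0.95]]])

```text
time: 24.15
position: [0.4875, 0.2878, 0.1338]
ee_rot: [-0.652, 1.57, -0.766]
ft_force: [-0.0, -0.3, 0.1]
width: 0.0131
```

```bash
python3 go.py s1 0.093
```

```text
t 24.15 pos [0.4875 0.2878 0.1338] w 0.0131 q6 0.628 F [-0.  -0.3  0.1]
rotvec [-0.0005  0.0008  0.0006] | shift mm now-frame [40.8  0.5  3. ] | after-turn frame [40.8  0.5  3. ]
```

play_rows(plan=[[[0, 0.5, 3, 0, 0, 0, 0.95], [15, 0, 0, 0, 0, 0, 0.95], [20, 0, 0, 0, 0, 0, 0.95], [5, 0, 0, 0, 0, 0, 0.95], [0, 0, 0, 0, 0, 0, 0.95]]])

```text
time: 24.65
position: [0.4909, 0.2881, 0.094]
ee_rot: [-0.565, 1.57, -0.68]
ft_force: [-0.2, 0.4, -0.8]
width: 0.0133
```

play_rows(plan=[[[0, 0, 0, 0, 0, 0, 0.95], [0, 0, 0, 0, 0, 0, 0.95]]])

```text
time: 24.85
position: [0.4916, 0.2892, 0.0956]
ee_rot: [0.508, 1.567, 0.394]
ft_force: [0.4, 0.7, -0.7]
width: 0.0134
```

```bash
python3 go.py s1 0.0683; python3 look.py 7
```

```text
t 24.85 pos [0.4916 0.2892 0.0956] w 0.0134 q6 0.626 F [ 0.4  0.7 -0.7]
rotvec [-0.0003  0.0035 -0.002 ] | shift mm now-frame [27.3 -1.4 -0.9] | after-turn frame [27.3 -1.3 -0.8]
[ 0.6296 -0.2268] 0.1596 1.93 [390. 128.]
[ 0.6323 -0.3117] 0.1611 -5.1 [428. 127.]
```

View pics/sl7.png

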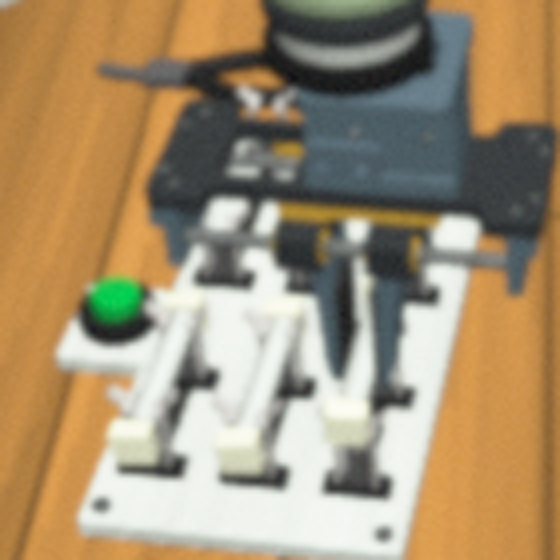

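The third rod's near cap, at (348,422), is above the s1 clip. Pressing.

play_rows(plan=[[[5, -1, -0.8, 0, 0, 0, 0.95], [5, 0, 0, 0, 0, 0, 0.95], [5, 0, 0, 0, 0, 0, 0.95], [0, 0, 0, 0, 0, 0, 0.95]]])

```text
time: 25.35
position: [0.4918, 0.2887, 0.0799]
ee_rot: [0.417, 1.564, 0.304]
ft_force: [4.9, 0.5, 2.7]
width: 0.0134
```

play_rows(plan=[[[4, 0, 0, 0, 0, 0, 0.95], [4, 0, 0, 0, 0, 0, 0.95], [0, 0, 0, 0, 0, 0, 0.95]]])

```text
time: 25.65
position: [0.4914, 0.2887, 0.0713]
ee_rot: [0.444, 1.565, 0.331]
ft_force: [7.0, 1.7, -3.9]
width: 0.0133
```

play_rows(plan=[[[4, 0, 0, 0, 0, 0, 0.95], [2.5, 0, 0, 0, 0, 0, 0.95], [0, 0, 0, 0, 0, 0, 0.95], [0, 0, 0, 0, 0, 0, 0.95]]])

```text
time: 26.05
position: [0.4915, 0.2885, 0.0679]
ee_rot: [0.43, 1.564, 0.317]
ft_force: [1.6, -3.5, 16.3]
width: 0.013
```

play_rows(plan=[[[0, 0, 0, 0, 0, 0, 0.65], [0, 0, 0, 0, 0, 0, 0.65], [0, 0, 0, 0, 0, 0, 0.65], [-20, 0, 0, 0, 0, 0, 0.65], [-30, 0, 0, 0, 0, 0, 0.65]]])

```text
time: 26.55
position: [0.4877, 0.2872, 0.113]
ee_rot: [-2.486, 1.565, -2.6]
ft_force: [0.7, 0.2, -0.7]
width: 0.0319
```

play_rows(plan=[[[-30, 0, 0, 0, 0, 0, 0.65], [0, -40, 0, 0, 0, 0, 0.65], [0, -45, 0, 0, 0, 0, 0.65], [0, -45, 0, 0, 0, 0, 0.65], [0, -45, 0, 0, 0, 0, 0.65]]])

```text
time: 27.05
position: [0.4687, 0.1129, 0.1443]
ee_rot: [2.268, 1.57, 2.156]
ft_force: [1.0, -1.1, -0.3]
width: 0.0319
```

play_rows(plan=[[[0, -40, 0, 0.14, 0, 0, 0.45], [0, 0, 0, 0.14, 0, 0, 0.45], [0, 0, 0, 0.14, 0, 0, 0.45], [0, 0, 0, 0.14, 0, 0, 0.45], [0, 0, 0, 0.14, 0, 0, 0.45]]])

```text
time: 27.55
position: [0.4645, 0.0744, 0.1442]
ee_rot: [3.141, 1.57, 2.322]
ft_force: [-0.4, 0.8, -1.7]
width: 0.0503
```

```bash
python3 look.py 8; python3 chk.py s3 s2 s1|grep side; python3 go.py .6295 -.2268 0.13 1.95
```

```text
[ 0.6296 -0.2269] 0.1596 1.97 [390. 128.]
[ 0.6323 -0.3117] 0.1611 -5.14 [428. 127.]
s3 1 side 128 x [-10.1  -0.1   9.5] y [-10.4   9. ] ztop [-7.3  8.9 10.1 11.2]
s3 -1 side 42 x [-11.3  -3.7   8.1] y [-3.1 12.5] ztop [-3.  10.5 10.9 11.3]
s2 1 side 105 x [-10.9  -3.4   8.7] y [-1.6  8.5] ztop [-6.5  8.5 10.2 11.1]
s2 -1 side 31 x [-9.2 -4.9  6.2] y [-3.1 10.6] ztop [-5.  10.4 10.9 13.1]
s1 1 side 108 x [-8.9 -0.6  8.2] y [-10.5   9.5] ztop [-8.7  9.  10.5 11.5]
s1 -1 side 44 x [-9.7 -1.8  6.9] y [-1.5  9.4] ztop [-1.5 10.8 11.8 12.5]
t 27.75 pos [0.465  0.0746 0.1445] w 0.05 q6 0.944 F [ 0.3  0.8 -0.2]
rotvec [ 0.7264 -0.0004 -0.0007] | shift mm now-frame [ 14.4 -88.5 331.8] | after-turn frame [ 14.5 154.2 306.9]
```

View pics/sl8.png

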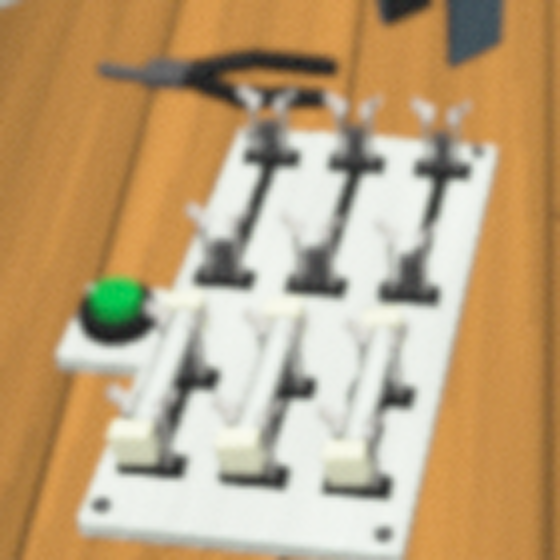

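All three short rods are home. Now the first long rod.

play_rows(plan=[[[0, 0, 0, 0.1453, 0, 0, 0.45], [0, 0, 0, 0.1453, 0, 0, 0.45], [0, 0, 0, 0.1453, 0, 0, 0.45], [0, 0, 0, 0.1453, 0, 0, 0.45], [0, 0, 0, 0.1453, 0, 0, 0.45]]])

```text
time: 28.25
position: [0.4652, 0.0747, 0.1447]
ee_rot: [2.028, 1.569, 0.485]
ft_force: [-0.5, 0.2, 0.5]
width: 0.0503
```

play_rows(plan=[[[0, 19.3, 38.4, 0, 0, 0, 0.45], [0, 19.3, 38.4, 0, 0, 0, 0.45], [0, 19.3, 38.4, 0, 0, 0, 0.45], [0, 19.3, 38.4, 0, 0, 0, 0.45], [0, 19.3, 38.4, 0, 0, 0, 0.45]]])

```text
time: 28.75
position: [0.5683, -0.1158, 0.1448]
ee_rot: [2.239, 1.569, 0.702]
ft_force: [-0.5, 1.3, 0.8]
width: 0.0503
```

play_rows(plan=[[[0, 19.3, 38.4, 0, 0, 0, 0.45], [7, 19.3, 38.4, 0, 0, 0, 0.45], [7, 19.3, 38.4, 0, 0, 0, 0.45], [0, 0, 0, 0, 0, 0, 0.45], [0, 0, 0, 0, 0, 0, 0.45]]])

```text
time: 29.25
position: [0.6289, -0.228, 0.1298]
ee_rot: [-3.06, 1.569, 1.683]
ft_force: [0.3, -0.1, 0.2]
width: 0.0502
```

```bash
python3 go.py .6295 -.2268 0.028 1.95
```

```text
t 29.25 pos [ 0.6289 -0.228   0.1298] w 0.0502 q6 1.173 F [ 0.3 -0.1  0.2]
rotvec [-0.0029 -0.0021  0.0002] | shift mm now-frame [101.8   0.7  -1. ] | after-turn frame [101.8   0.7  -1.2]
```

play_rows(plan=[[[30, 0.6, -1, -0.003, 0, 0, 0.45], [30, 0, 0, 0, 0, 0, 0.45], [30, 0, 0, 0, 0, 0, 0.45], [11, 0, 0, 0, 0, 0, 0.45], [0, 0, 0, 0, 0, 0, 0.45]]])

```text
time: 29.75
position: [0.6289, -0.2251, 0.0288]
ee_rot: [-2.58, 1.568, 2.168]
ft_force: [0.5, -0.3, 1.1]
width: 0.0501
```

play_rows(plan=[[[0, 0, 0, 0, 0, 0, 0.95], [0, 0, 0, 0, 0, 0, 0.95], [0, 0, 0, 0, 0, 0, 0.95], [0, 0, 0, 0, 0, 0, 0.95], [0, 0, 0, 0, 0, 0, 0.95]]])

```text
time: 30.25
position: [0.6304, -0.2268, 0.0308]
ee_rot: [1.596, 1.568, 0.059]
ft_force: [-0.5, 0.2, 4.7]
width: 0.0132
```

play_rows(plan=[[[-25, 0, 0, 0, 0, 0, 0.95], [-30, 0, 0, 0, 0, 0, 0.95], [-30, 0, 0, 0, 0, 0, 0.95], [-20, 0, 0, 0, 0, 0, 0.95], [0, 0, 0, 0, 0, 0, 0.95]]])

```text
time: 30.75
position: [0.6317, -0.2274, 0.1387]
ee_rot: [1.334, 1.562, -0.203]
ft_force: [0.4, -0.4, 0.1]
width: 0.0134
```

```bash
python3 go.py l3 0.13
```

```text
t 30.75 pos [ 0.6317 -0.2274  0.1387] w 0.0134 q6 1.173 F [ 0.4 -0.4  0.1]
rotvec [-1.4236  0.008  -0.0057] | shift mm now-frame [   7.6  -45.8 -336.5] | after-turn frame [  8.7 326.1 -94.6]
```

play_rows(plan=[[[0, 0, 0, -0.1424, 0, 0, 0.95], [0, 0, 0, -0.1424, 0, 0, 0.95], [0, 0, 0, -0.1424, 0, 0, 0.95], [0, 0, 0, -0.1424, 0, 0, 0.95], [0, 0, 0, -0.1424, 0, 0, 0.95]]])

```text
time: 31.25
position: [0.6291, -0.2264, 0.1331]
ee_rot: [2.811, 1.569, 1.992]
ft_force: [0.6, 0.1, -0.9]
width: 0.0126
```

play_rows(plan=[[[0, 0, 0, -0.1424, 0, 0, 0.95], [0, 0, 0, -0.1424, 0, 0, 0.95], [0, 0, 0, -0.1424, 0, 0, 0.95], [0, 0, 0, -0.1424, 0, 0, 0.95], [0, 0, 0, -0.1424, 0, 0, 0.95]]])

```text
time: 31.75
position: [0.629, -0.2264, 0.1331]
ee_rot: [2.108, 1.569, 2.0]
ft_force: [-0.8, -0.4, -1.2]
width: 0.0134
```

play_rows(plan=[[[0, 40.7, -11.5, 0, 0, 0, 0.95], [0, 40.7, -11.5, 0, 0, 0, 0.95], [0, 40.7, -11.5, 0, 0, 0, 0.95], [0, 40.7, -11.5, 0, 0, 0, 0.95], [0, 40.7, -11.5, 0, 0, 0, 0.95]]])

```text
time: 32.25
position: [0.5943, -0.0165, 0.1335]
ee_rot: [2.269, 1.57, 2.156]
ft_force: [0.9, 0.7, -1.4]
width: 0.0132
```

play_rows(plan=[[[0, 40.7, -11.5, 0, 0, 0, 0.95], [0, 40.7, -11.5, 0, 0, 0, 0.95], [0, 40.7, -11.5, 0, 0, 0, 0.95], [0, 0, 0, 0, 0, 0, 0.95], [0, 0, 0, 0, 0, 0, 0.95]]])

```text
time: 32.75
position: [0.5743, 0.1078, 0.1339]
ee_rot: [-2.042, 1.571, -2.153]
ft_force: [0.2, -0.1, -0.7]
width: 0.0129
```

```bash
python3 go.py l3 0.095
```

```text
t 32.75 pos [0.5743 0.1078 0.1339] w 0.0129 q6 0.277 F [ 0.2 -0.1 -0.7]
rotvec [ 0.0028 -0.0001  0.0002] | shift mm now-frame [38.9 -0.4  0.4] | after-turn frame [38.9 -0.5  0.4]
```

play_rows(plan=[[[0, -0.5, 0.4, 0.003, 0, 0, 0.95], [15, 0, 0, 0, 0, 0, 0.95], [20, 0, 0, 0, 0, 0, 0.95], [5, 0, 0, 0, 0, 0, 0.95], [0, 0, 0, 0, 0, 0, 0.95]]])

```text
time: 33.25
position: [0.5752, 0.1054, 0.0943]
ee_rot: [2.541, 1.571, 2.424]
ft_force: [0.0, 0.3, -0.8]
width: 0.0134
```

play_rows(plan=[[[0, 0, 0, 0, 0, 0, 0.95], [0, 0, 0, 0, 0, 0, 0.95]]])

```text
time: 33.45
position: [0.5763, 0.1065, 0.0962]
ee_rot: [0.365, 1.567, 0.249]
ft_force: [-0.4, 1.0, 0.3]
width: 0.0133
```

```bash
python3 go.py l3 0.0688; python3 look.py 9
```

```text
t 33.45 pos [0.5763 0.1065 0.0962] w 0.0133 q6 0.279 F [-0.4  1.   0.3]
rotvec [-0.003   0.0037 -0.0014] | shift mm now-frame [27.3  0.6 -1.8] | after-turn frame [27.4  0.6 -1.7]
[ 0.6322 -0.3117] 0.1613 -5.09 [428. 127.]
```

View pics/sl9.png

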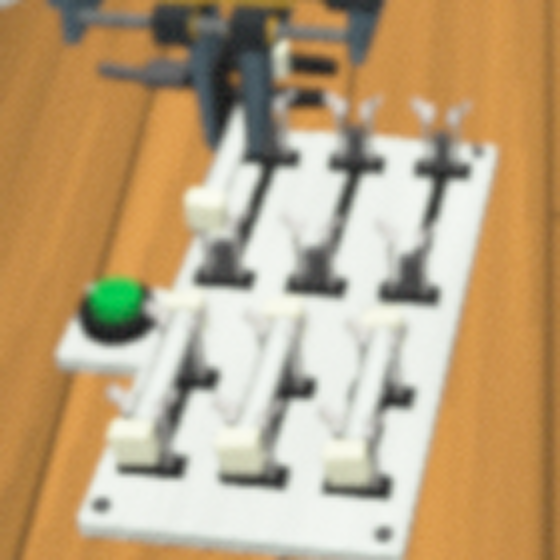

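View pics/tl9.png

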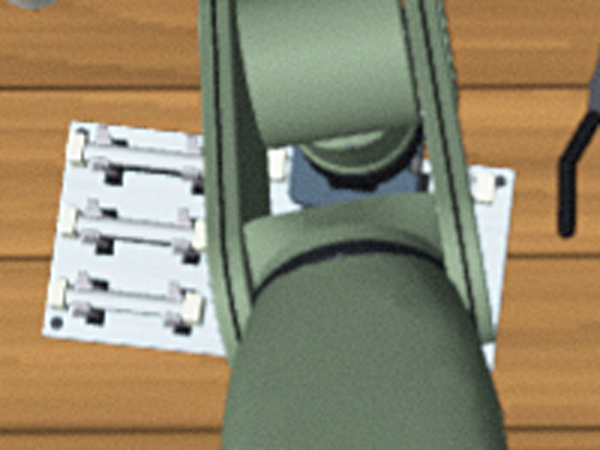

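The long rod's caps at (205,210) in the side view and (485,187) in the top view sit symmetrically over l3. Pressing.

play_rows(plan=[[[5, 0.5, -1.4, -0.003, 0, 0, 0.95], [5, 0, 0, 0, 0, 0, 0.95], [5, 0, 0, 0, 0, 0, 0.95], [0, 0, 0, 0, 0, 0, 0.95]]])

```text
time: 33.95
position: [0.5756, 0.1075, 0.0804]
ee_rot: [0.322, 1.566, 0.209]
ft_force: [2.9, -1.1, 1.8]
width: 0.0136
```

play_rows(plan=[[[4, 0, 0, 0, 0, 0, 0.95], [4, 0, 0, 0, 0, 0, 0.95], [0, 0, 0, 0, 0, 0, 0.95]]])

```text
time: 34.25
position: [0.5752, 0.1074, 0.0717]
ee_rot: [0.331, 1.567, 0.218]
ft_force: [5.5, -0.5, -4.1]
width: 0.0129
```

play_rows(plan=[[[4, 0, 0, 0, 0, 0, 0.95], [2, 0, 0, 0, 0, 0, 0.95], [0, 0, 0, 0, 0, 0, 0.95], [0, 0, 0, 0, 0, 0, 0.95]]])

```text
time: 34.65
position: [0.5753, 0.1073, 0.0684]
ee_rot: [0.284, 1.566, 0.171]
ft_force: [0.1, -0.9, 13.2]
width: 0.0131
```

play_rows(plan=[[[0, 0, 0, 0, 0, 0, 0.65], [0, 0, 0, 0, 0, 0, 0.65], [0, 0, 0, 0, 0, 0, 0.65], [-20, 0, 0, 0, 0, 0, 0.65], [-30, 0, 0, 0, 0, 0, 0.65]]])

```text
time: 35.15
position: [0.5719, 0.107, 0.1141]
ee_rot: [-2.939, 1.565, -3.052]
ft_force: [0.6, 0.4, 0.1]
width: 0.0318
```

play_rows(plan=[[[-30, 0, 0, 0, 0, 0, 0.65], [0, -45, 0, 0, 0, 0, 0.65], [0, -45, 0, 0, 0, 0, 0.65], [0, -45, 0, 0, 0, 0, 0.65], [0, -45, 0, 0, 0, 0, 0.65]]])

```text
time: 35.65
position: [0.5526, -0.0728, 0.1454]
ee_rot: [1.855, 1.57, 1.742]
ft_force: [0.4, 1.2, 0.1]
width: 0.0315
```

```bash
python3 look.py 10; python3 chk.py s3 s2 s1 l3; python3 go.py .6322 -.3117 0.13 -5.1
```

```text
[ 0.4166 -0.0958] 0.1502 -80.91 [334. 224.]
[ 0.5501 -0.2245] 0.3091 -3.73 [389. 170.]
[ 0.5639 -0.2041] 0.2908 -6.43 [379. 169.]
[ 0.6322 -0.3117] 0.1613 -5.09 [428. 127.]
[ 0.6585 -0.1345] 0.1316 83.79 [348. 116.]
[ 0.5822 -0.0658] 0.2909 3.39 [319. 172.]
[ 0.5751 -0.034 ] 0.3099 -7.24 [303. 148.]
s3 1 side 132 x [-10.4  -0.5   9.5] y [-9.   9.1] ztop [-7.3  9.4 10.2 11.7]
s3 1 top 6 x [-6.9  2.2 10.4] y [-3.9  6.5] ztop [ 0.6  9.3 10.4 11.1]
s3 -1 side 52 x [-11.1  -2.4   8.6] y [-1.7 12.7] ztop [-1.1 10.5 11.  12.7]
s3 -1 top 14 x [-9.4 -7.4  3.7] y [-4.6  5.4] ztop [-1.3  9.2 10.2 10.9]
s2 1 side 113 x [-10.8  -2.3   8.4] y [-2.6  7.9] ztop [-6.5  9.  10.3 11.7]
s2 1 top 6 x [-7.5 -4.7  5.5] y [-6.2 -0.8] ztop [ 4.7 10.2 11.5 12.4]
s2 -1 side 43 x [-11.3  -4.4   6.6] y [-0.9 11.7] ztop [-1.8 11.2 12.2 12.7]
s2 -1 top 12 x [-9.6 -6.4  6.2] y [-5.5  3.3] ztop [1.  9.2 9.4 9.5]
s1 1 side 112 x [-8.5 -0.3  8.3] y [-2.6  9.3] ztop [-6.9  8.9 10.3 11.6]
s1 1 top 12 x [-8.8 -6.7  7.5] y [-4.6  6.9] ztop [-0.5  9.4 10.1 11.3]
s1 -1 side 47 x [-9.7 -1.9  7.4] y [-2.7 10. ] ztop [-1.  11.2 11.8 12.2]
s1 -1 top 14 x [-9.1 -1.6 10.1] y [-4.2  3.9] ztop [-1.6  9.5 10.  10.2]
l3 1 side 97 x [-11.3  -1.7   8.3] y [-3.4  8.5] ztop [-8.2  8.4 10.  11.2]
l3 1 top 10 x [-10.   -7.1   3.1] y [-5.4  2. ] ztop [-0.8  9.5  9.8 10.4]
l3 -1 side 39 x [-10.   -3.3   9. ] y [-3.  10.4] ztop [-8.7 10.6 11.3 12.5]
l3 -1 top 7 x [-9.6 -8.4  7.1] y [-4.8  4.3] ztop [-5.9  8.1  8.6  9.2]
t 35.85 pos [ 0.5531 -0.0722  0.1454] w 0.0321 q6 -0.037 F [-0.6  0.7  0.9]
rotvec [ 1.5444 -0.0012 -0.0012] | shift mm now-frame [  15.1 -228.9  106.2] | after-turn frame [ 15.4 100.1 231.6]
```

View pics/sl10.png

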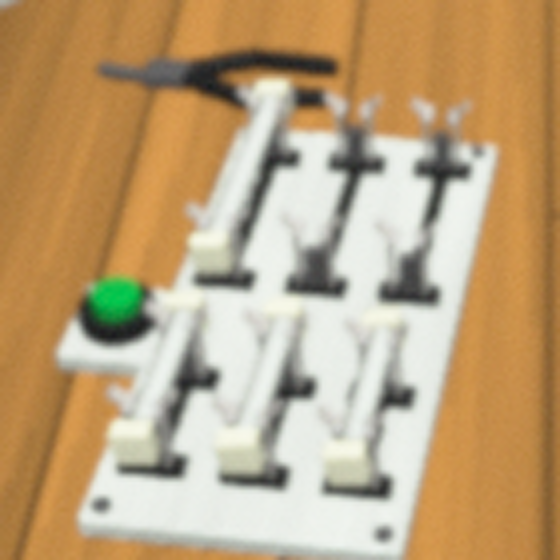

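The long rod is home in l3, with caps at (212,250) and (270,90). Now the last long rod.

play_rows(plan=[[[0, 0, 0, 0.1404, 0, 0, 0.45], [0, 0, 0, 0.1404, 0, 0, 0.45], [0, 0, 0, 0.1404, 0, 0, 0.45], [0, 0, 0, 0.1404, 0, 0, 0.45], [0, 0, 0, 0.1404, 0, 0, 0.45]]])

```text
time: 36.35
position: [0.5537, -0.0697, 0.1456]
ee_rot: [1.998, 1.569, 1.18]
ft_force: [0.3, 0.9, -0.1]
width: 0.0505
```

play_rows(plan=[[[0, 0, 0, 0.1404, 0, 0, 0.45], [0, 0, 0, 0.1404, 0, 0, 0.45], [0, 0, 0, 0.1404, 0, 0, 0.45], [0, 0, 0, 0.1404, 0, 0, 0.45], [0, 0, 0, 0.1404, 0, 0, 0.45]]])

```text
time: 36.85
position: [0.5537, -0.0696, 0.1456]
ee_rot: [2.676, 1.569, 1.155]
ft_force: [0.3, 0.5, -0.6]
width: 0.0502
```

play_rows(plan=[[[0, 0, 0, 0.1404, 0, 0, 0.45], [0, 16.7, 38.6, 0, 0, 0, 0.45], [0, 16.7, 38.6, 0, 0, 0, 0.45], [0, 16.7, 38.6, 0, 0, 0, 0.45], [0, 16.7, 38.6, 0, 0, 0, 0.45]]])

```text
time: 37.35
position: [0.6079, -0.2304, 0.1456]
ee_rot: [2.641, 1.569, 0.987]
ft_force: [1.0, -0.2, -0.5]
width: 0.0503
```

play_rows(plan=[[[0, 16.7, 38.6, 0, 0, 0, 0.45], [7, 16.7, 38.6, 0, 0, 0, 0.45], [7, 0, 0, 0, 0, 0, 0.45], [0, 0, 0, 0, 0, 0, 0.45], [0, 0, 0, 0, 0, 0, 0.45]]])

```text
time: 37.85
position: [0.6336, -0.3087, 0.1314]
ee_rot: [3.099, 1.568, 1.444]
ft_force: [-0.8, -0.1, 0.6]
width: 0.0501
```

```bash
python3 go.py .6322 -.3117 0.028 -5.1;python3 look.py 11
```

```text
t 37.85 pos [ 0.6336 -0.3087  0.1314] w 0.0501 q6 1.184 F [-0.8 -0.1  0.6]
rotvec [ 0.0043 -0.0023 -0.0001] | shift mm now-frame [103.4  -1.2   3.4] | after-turn frame [103.4  -1.2   3.1]
[ 0.3932 -0.1212] 0.0565 83.07 [343. 236.]
[ 0.4542 -0.3281] 0.1496 -11.35 [436. 215.]
[ 0.5945 -0.3083] 0.0852 -5.0 [427. 145.]
```

View pics/tf11.png

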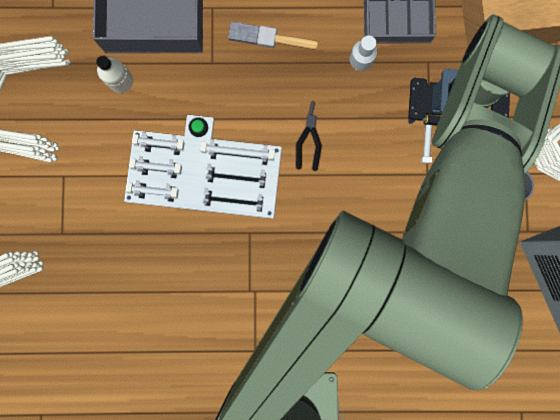

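The gripper is over the rod: its visible end is at (427,160), as expected, and the grip axis is perpendicular to it. Descending.

play_rows(plan=[[[30, -1.2, 3, 0.004, 0, 0, 0.45], [30, 0, 0, 0, 0, 0, 0.45], [30, 0, 0, 0, 0, 0, 0.45], [12, 0, 0, 0, 0, 0, 0.45], [0, 0, 0, 0, 0, 0, 0.45]]])

```text
time: 38.45
position: [0.6317, -0.3124, 0.0287]
ee_rot: [-2.644, 1.568, 1.979]
ft_force: [0.1, -0.9, 1.0]
width: 0.0504
```

play_rows(plan=[[[0, 0, 0, 0, 0, 0, 0.95], [0, 0, 0, 0, 0, 0, 0.95], [0, 0, 0, 0, 0, 0, 0.95], [0, 0, 0, 0, 0, 0, 0.95], [0, 0, 0, 0, 0, 0, 0.95]]])

```text
time: 38.95
position: [0.6327, -0.3139, 0.0308]
ee_rot: [1.773, 1.568, 0.111]
ft_force: [-0.5, -0.7, 4.8]
width: 0.013
```

play_rows(plan=[[[-25, 0, 0, 0, 0, 0, 0.95], [-30, 0, 0, 0, 0, 0, 0.95], [-30, 0, 0, 0, 0, 0, 0.95], [-20, 0, 0, 0, 0, 0, 0.95], [0, 0, 0, 0, 0, 0, 0.95]]])

```text
time: 39.45
position: [0.634, -0.3148, 0.1389]
ee_rot: [1.36, 1.562, -0.302]
ft_force: [0.8, 0.1, -0.1]
width: 0.0132
```

```bash
python3 go.py l2 0.13
```

```text
t 39.45 pos [ 0.634  -0.3148  0.1389] w 0.0132 q6 1.183 F [ 0.8  0.1 -0.1]
rotvec [-1.5479  0.0083 -0.0055] | shift mm now-frame [   6.8 -149.3 -416.2] | after-turn frame [   8.9  412.7 -158.7]
```

play_rows(plan=[[[0, 0, 0, -0.1407, 0, 0, 0.95], [0, 0, 0, -0.1407, 0, 0, 0.95], [0, 0, 0, -0.1407, 0, 0, 0.95], [0, 0, 0, -0.1407, 0, 0, 0.95], [0, 0, 0, -0.1407, 0, 0, 0.95]]])

```text
time: 39.95
position: [0.6315, -0.3134, 0.133]
ee_rot: [2.844, 1.569, 1.892]
ft_force: [0.3, 0.0, -1.0]
width: 0.0133
```

play_rows(plan=[[[0, 0, 0, -0.1407, 0, 0, 0.95], [0, 0, 0, -0.1407, 0, 0, 0.95], [0, 0, 0, -0.1407, 0, 0, 0.95], [0, 0, 0, -0.1407, 0, 0, 0.95], [0, 0, 0, -0.1407, 0, 0, 0.95]]])

```text
time: 40.45
position: [0.6315, -0.3134, 0.133]
ee_rot: [2.133, 1.569, 1.884]
ft_force: [0.3, 1.4, 0.4]
width: 0.013
```

play_rows(plan=[[[0, 0, 0, -0.1407, 0, 0, 0.95], [0, 37.5, -14.3, 0, 0, 0, 0.95], [0, 37.5, -14.3, 0, 0, 0, 0.95], [0, 37.5, -14.3, 0, 0, 0, 0.95], [0, 37.5, -14.3, 0, 0, 0, 0.95]]])

```text
time: 40.95
position: [0.591, -0.1568, 0.1333]
ee_rot: [2.042, 1.569, 1.928]
ft_force: [1.8, -0.2, -1.0]
width: 0.0132
```

play_rows(plan=[[[0, 37.5, -14.3, 0, 0, 0, 0.95], [0, 37.5, -14.3, 0, 0, 0, 0.95], [0, 37.5, -14.3, 0, 0, 0, 0.95], [0, 37.5, -14.3, 0, 0, 0, 0.95], [0, 37.5, -14.3, 0, 0, 0, 0.95]]])

```text
time: 41.45
position: [0.5412, 0.0375, 0.1337]
ee_rot: [2.117, 1.57, 2.003]
ft_force: [0.3, 0.4, 0.2]
width: 0.0139
```

play_rows(plan=[[[0, 37.5, -14.3, 0, 0, 0, 0.95], [0, 37.5, -14.3, 0, 0, 0, 0.95], [0, 0, 0, 0, 0, 0, 0.95], [0, 0, 0, 0, 0, 0, 0.95], [0, 0, 0, 0, 0, 0, 0.95]]])

```text
time: 41.95
position: [0.5226, 0.113, 0.1344]
ee_rot: [0.125, 1.57, 0.011]
ft_force: [-0.9, -0.5, -1.6]
width: 0.013
```

```bash
python3 go.py l2 0.095
```

```text
t 41.95 pos [0.5226 0.113  0.1344] w 0.013 q6 0.306 F [-0.9 -0.5 -1.6]
rotvec [-0.0007  0.001  -0.0001] | shift mm now-frame [39.4  0.2  0.3] | after-turn frame [39.4  0.2  0.4]
```

play_rows(plan=[[[0, 0, 0, 0, 0, 0, 0.95], [15, 0, 0, 0, 0, 0, 0.95], [20, 0, 0, 0, 0, 0, 0.95], [5, 0, 0, 0, 0, 0, 0.95], [0, 0, 0, 0, 0, 0, 0.95]]])

```text
time: 42.45
position: [0.5225, 0.113, 0.0944]
ee_rot: [1.071, 1.571, 0.956]
ft_force: [0.5, -0.5, -0.6]
width: 0.0134
```

play_rows(plan=[[[0, 0, 0, 0, 0, 0, 0.95], [0, 0, 0, 0, 0, 0, 0.95]]])

```text
time: 42.65
position: [0.5236, 0.1138, 0.096]
ee_rot: [0.364, 1.567, 0.25]
ft_force: [-0.3, -0.8, -0.2]
width: 0.0132
```

```bash
python3 go.py l2 0.0688; python3 look.py 12
```

```text
t 42.65 pos [0.5236 0.1138 0.096 ] w 0.0132 q6 0.306 F [-0.3 -0.8 -0.2]
rotvec [-0.0005  0.0038 -0.0014] | shift mm now-frame [27.2 -0.7 -0.6] | after-turn frame [27.2 -0.7 -0.5]
```

View pics/sl12.png

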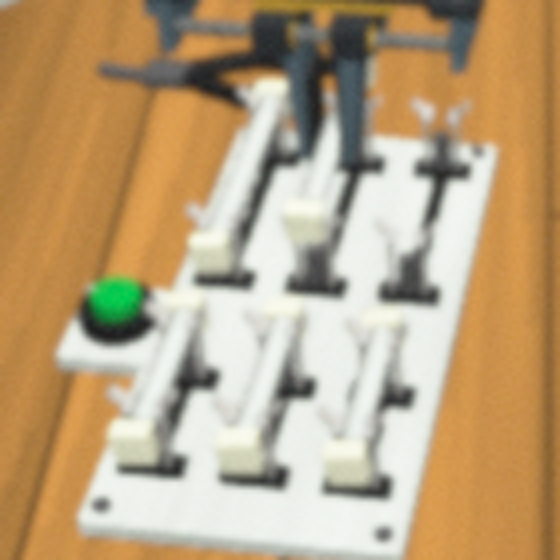

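View pics/tl12.png

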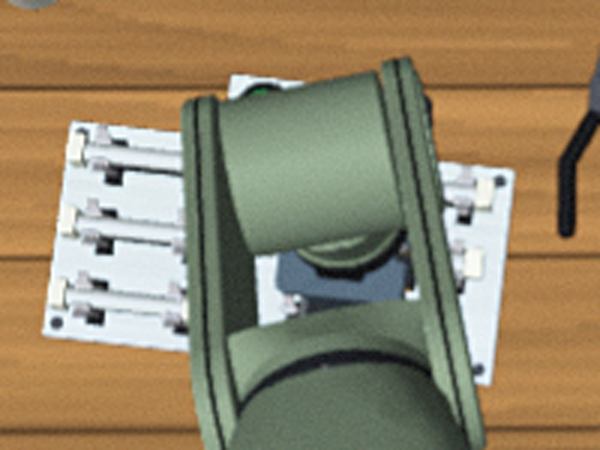

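The caps, at (305,220) in the side view and (475,262) in the top view, are over l2. Pressing.

play_rows(plan=[[[5, -0.5, -0.5, 0, 0, 0, 0.95], [5, 0, 0, 0, 0, 0, 0.95], [5, 0, 0, 0, 0, 0, 0.95], [0, 0, 0, 0, 0, 0, 0.95]]])

```text
time: 43.15
position: [0.5238, 0.1136, 0.0803]
ee_rot: [0.322, 1.565, 0.208]
ft_force: [2.4, -0.5, 2.0]
width: 0.0132
```

play_rows(plan=[[[4, 0, 0, 0, 0, 0, 0.95], [4, 0, 0, 0, 0, 0, 0.95], [0, 0, 0, 0, 0, 0, 0.95]]])

```text
time: 43.45
position: [0.5234, 0.1136, 0.0717]
ee_rot: [0.339, 1.566, 0.225]
ft_force: [6.2, -0.4, -4.1]
width: 0.013
```

play_rows(plan=[[[4, 0, 0, 0, 0, 0, 0.95], [2, 0, 0, 0, 0, 0, 0.95], [0, 0, 0, 0, 0, 0, 0.95], [0, 0, 0, 0, 0, 0, 0.95]]])

```text
time: 43.85
position: [0.5236, 0.1135, 0.0683]
ee_rot: [0.303, 1.565, 0.189]
ft_force: [0.6, 0.1, 15.2]
width: 0.0132
```

play_rows(plan=[[[0, 0, 0, 0, 0, 0, 0.65], [0, 0, 0, 0, 0, 0, 0.65], [0, 0, 0, 0, 0, 0, 0.65], [-20, 0, 0, 0, 0, 0, 0.65], [-30, 0, 0, 0, 0, 0, 0.65]]])

```text
time: 44.35
position: [0.5198, 0.1131, 0.1143]
ee_rot: [-2.902, 1.565, -3.016]
ft_force: [1.5, -0.2, 0.2]
width: 0.0319
```

play_rows(plan=[[[-30, 0, 0, 0, 0, 0, 0.95], [0, -45, 0, 0, 0, 0, 0.95], [0, -45, 0, 0, 0, 0, 0.95], [0, -45, 0, 0, 0, 0, 0.95], [0, -45, 0, 0, 0, 0, 0.95]]])

```text
time: 44.85
position: [0.5004, -0.0666, 0.1453]
ee_rot: [1.877, 1.57, 1.764]
ft_force: [0.7, -0.4, 0.2]
width: 0.0046
```

```bash
python3 look.py 13; python3 chk.py s3 s2 s1 l3 l2; python3 go.py .634 .197 0.13 83.5
```

```text
[ 0.5011 -0.2177] 0.2318 -1.75 [387. 190.]
[ 0.5022 -0.1973] 0.2379 -8.1 [375. 202.]
[ 0.5722 -0.1242] 0.1324 83.55 [344. 154.]
[ 0.5129 -0.0533] 0.2567 5.63 [315. 211.]
[ 0.5161 -0.0279] 0.2606 -6.8 [301. 172.]
s3 1 side 135 x [-10.2  -0.8   9.6] y [-11.2   9.1] ztop [-7.5  9.3 10.1 11.3]
s3 1 top 11 x [-9.1 -1.3 10.4] y [-3.9  6.8] ztop [-3.7  8.5  8.9 12.1]
s3 -1 side 57 x [-11.6  -4.1   7.9] y [-1.7 12.8] ztop [-3.6 10.5 11.4 11.8]
s3 -1 top 9 x [-9.5 -2.9  6.7] y [-4.9  5. ] ztop [-1.1 10.1 11.6 12.9]
s2 1 side 116 x [-11.   -1.7   8.2] y [-1.7  8.1] ztop [-6.7  9.2 10.2 11.4]
s2 1 top 8 x [-9.1 -6.9  4.4] y [-6.5  1.8] ztop [-0.6 11.6 13.2 13.8]
s2 -1 side 47 x [-9.6 -2.6  6.9] y [-3.9 11.9] ztop [-1.9 10.6 11.3 13.3]
s2 -1 top 12 x [-8.9 -6.1  6.3] y [-5.7  3.7] ztop [-2.6  7.9  9.9 10.3]
s1 1 side 119 x [-9.3 -1.1  8. ] y [-6.7  9.3] ztop [-6.9  9.1 10.1 11.6]
s1 1 top 10 x [-8.1 -5.7  7.6] y [-4.7  6.7] ztop [ 2.  11.2 11.3 11.9]
s1 -1 side 44 x [-8.1 -1.2  7.6] y [-2.2  9.2] ztop [ 4.9 10.7 11.8 13. ]
s1 -1 top 14 x [-9.   0.3 11.2] y [-4.4  4.5] ztop [-0.4 10.2 10.4 11.7]
l3 1 side 99 x [-11.   -1.5   7.9] y [-3.2  8.4] ztop [-9.9  9.  10.3 11.7]
l3 1 top 12 x [-9.6 -8.   2.3] y [-5.4  2.7] ztop [-3.4  7.9 10.2 12.8]
l3 -1 side 43 x [-10.1  -2.2   9.6] y [-2.9 11.7] ztop [-5.8 10.1 10.7 12.2]
l3 -1 top 8 x [-9.2 -6.4  6.9] y [-4.8  3.3] ztop [-1.2  8.2  9.6 10.9]
l2 1 side 97 x [-9.3 -1.3  8. ] y [-9.5  9.6] ztop [-8.3  9.6 10.7 11.6]
l2 1 top 8 x [-9.4 -8.6  5.5] y [-4.   3.7] ztop [-1.9  6.5  7.5  8.8]
l2 -1 side 48 x [-10.5  -0.3  10.7] y [-4.5 12.6] ztop [-0.9 10.3 10.9 13. ]
l2 -1 top 9 x [-9.8 -8.5  6.7] y [-1.9  6.2] ztop [-0.4  8.7  9.8 11.5]
t 45.05 pos [ 0.501  -0.0659  0.1453] w 0.0048 q6 -0.039 F [0.6 0.4 0.8]
rotvec [-0.0027 -0.0001 -0.0016] | shift mm now-frame [ 15.8 276.5 101.7] | after-turn frame [ 15.3 276.3 102.4]
```

View pics/sl13.png

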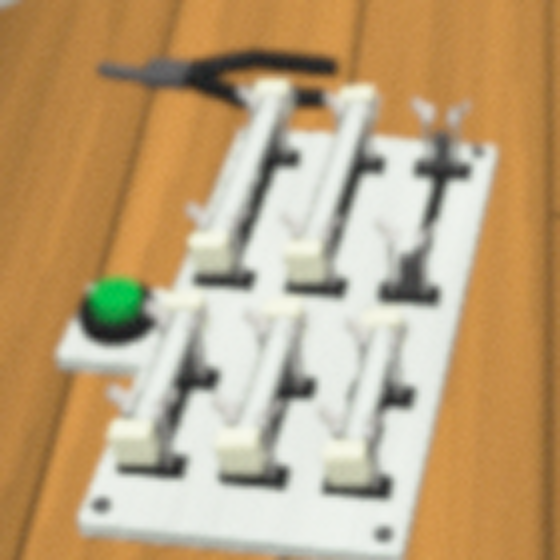

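View pics/tf13.png

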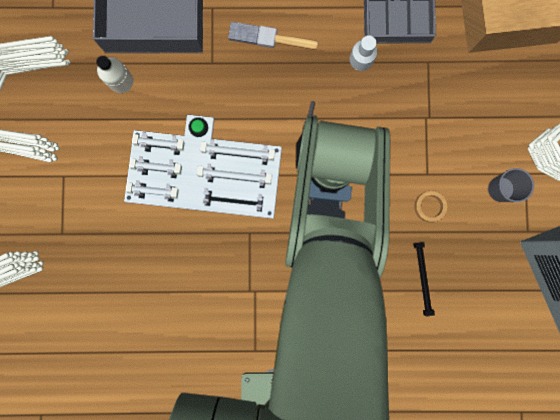

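All five rods are home and no other rod is on the table. Now the button.

play_rows(plan=[[[0, 39.5, 14.6, 0, 0, 0, 0.95], [0, 39.5, 14.6, 0, 0, 0, 0.95], [0, 39.5, 14.6, 0, 0, 0, 0.95], [0, 39.5, 14.6, 0, 0, 0, 0.95], [0, 39.5, 14.6, 0, 0, 0, 0.95]]])

```text
time: 45.55
position: [0.5964, 0.1263, 0.1458]
ee_rot: [1.091, 1.57, 0.98]
ft_force: [1.2, -0.6, 1.0]
width: 0.0043
```

play_rows(plan=[[[0, 39.5, 14.6, 0, 0, 0, 0.95], [0, 39.5, 14.6, 0, 0, 0, 0.95], [0, 0, 0, 0, 0, 0, 0.95], [0, 0, 0, 0, 0, 0, 0.95], [0, 0, 0, 0, 0, 0, 0.95]]])

```text
time: 46.05
position: [0.6335, 0.198, 0.1459]
ee_rot: [-0.159, 1.571, -0.271]
ft_force: [0.5, -0.4, -0.7]
width: 0.0045
```

```bash
python3 go.py .634 .198 0.060 83.5
```

```text
t 46.05 pos [0.6335 0.198  0.1459] w 0.0045 q6 0.398 F [ 0.5 -0.4 -0.7]
rotvec [0.0009 0.0002 0.    ] | shift mm now-frame [85.9  0.1  0.5] | after-turn frame [85.9  0.1  0.5]
```

play_rows(plan=[[[25, 0, 0, 0, 0, 0, 0.95], [30, 0, 0, 0, 0, 0, 0.95], [25, 0, 0, 0, 0, 0, 0.95], [5, 0, 0, 0, 0, 0, 0.95], [0, 0, 0, 0, 0, 0, 0.95]]])

```text
time: 46.55
position: [0.6341, 0.1969, 0.0611]
ee_rot: [0.522, 1.571, 0.407]
ft_force: [0.6, -0.3, 0.7]
width: 0.0047
```

```bash
python3 go.py .634 .198 0.050 83.5; python3 look.py 14
```

```text
t 46.55 pos [0.6341 0.1969 0.0611] w 0.0047 q6 0.398 F [ 0.6 -0.3  0.7]
rotvec [-0.0011  0.0002 -0.0001] | shift mm now-frame [11.1  1.1 -0.2] | after-turn frame [11.1  1.1 -0.2]
```

View pics/sl14.png

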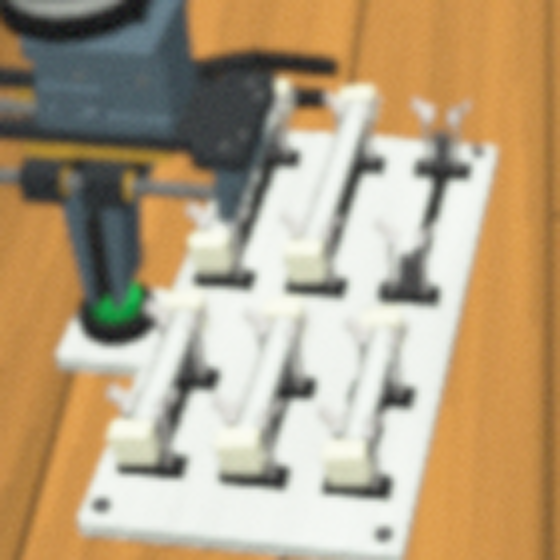

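play_rows(plan=[[[4, 0, 0, 0, 0, 0, 0.95], [4, 0, 0, 0, 0, 0, 0.95], [2, 0, 0, 0, 0, 0, 0.95], [0, 0, 0, 0, 0, 0, 0.95]]])

```text
time: 47.05
position: [0.6362, 0.198, 0.0533]
ee_rot: [0.355, 1.565, 0.241]
ft_force: [0.3, -0.8, 7.9]
width: 0.0045
```

play_rows(plan=[[[2, 0, 0, 0, 0, 0, 0.95], [1, 0, 0, 0, 0, 0, 0.95], [0, 0, 0, 0, 0, 0, 0.95]]])

```text
time: 47.35
position: [0.6363, 0.198, 0.053]
ee_rot: [0.349, 1.564, 0.236]
ft_force: [-4.3, -2.4, 20.5]
width: 0.0047
```

```bash
python3 go.py .634 .198 0.050 83.5
```

```text
t 47.35 pos [0.6363 0.198  0.053 ] w 0.0047 q6 0.398 F [-4.3 -2.4 20.5]
rotvec [ 0.0001  0.0065 -0.0024] | shift mm now-frame [ 3.  -0.3 -2.3] | after-turn frame [ 3.  -0.3 -2.2]
```

```bash
python3 look.py 15
python3 - <<'E'
import cv2,numpy as np
a=cv2.imread('pics/sl14.png')[230:370,40:200];b=cv2.imread('pics/sl15.png')[230:370,40:200];c=cv2.imread('pics/sl13.png')[230:370,40:200]
cv2.imwrite('pics/cmp15.png',cv2.resize(np.hstack([c,a,b]),None,fx=1.6,fy=1.6))
from h import *
s,d=manip.get_image("side");hs=cv2.cvtColor(s,cv2.COLOR_RGB2HSV)
g=(hs[...,0]>45)&(hs[...,0]<75)&(hs[...,1]>120)&(hs[...,2]>50);g[:,240:]=0;g[:250]=0;v,u=np.nonzero(g);print(v.min(),v.max(),u.min(),u.max(),len(u))
E
```

```text
283 290 195 205 36
```

View pics/cmp15.png

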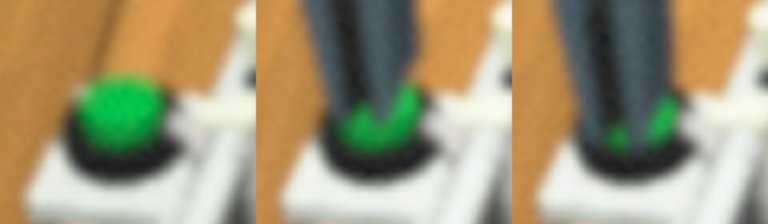

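play_rows(plan=[[[2, 0, -2, 0, 0, 0, 0.95], [0, 0, 0, 0, 0, 0, 0.95], [0, 0, 0, 0, 0, 0, 0.95]]])

```text
time: 47.8
position: [0.6361, 0.1981, 0.0529]
ee_rot: [0.27, 1.559, 0.157]
ft_force: [-2.3, -3.5, 26.3]
width: 0.0046
```

```bash
python3 go.py .634 .198 0.050 83.5; python3 look.py 16
python3 - <<'E'
from h import *
b=cv2.imread('pics/sl15.png')[230:370,40:200];c=cv2.imread('pics/sl16.png')[230:370,40:200]
cv2.imwrite('pics/cmp16.png',cv2.resize(np.hstack([b,c]),None,fx=2.4,fy=2.4))
E
```

```text
t 47.8 pos [0.6361 0.1981 0.0529] w 0.0046 q6 0.399 F [-2.3 -3.5 26.3]
rotvec [ 0.0004  0.0113 -0.0031] | shift mm now-frame [ 2.9 -0.3 -2.1] | after-turn frame [ 2.9 -0.3 -2.1]
```

View pics/cmp16.png

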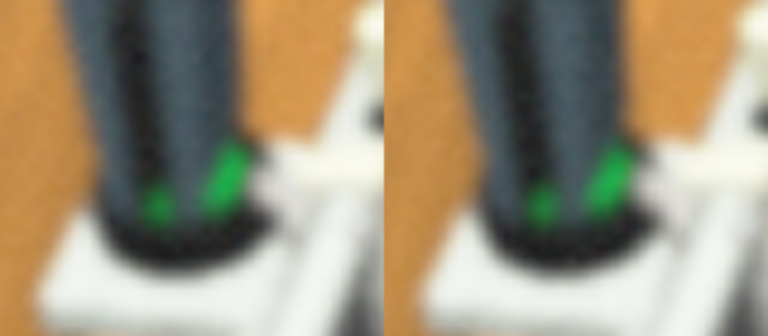

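```bash
cat > btn.py <<'E'
from go import *
def pts(cam,im,d):
    hs=cv2.cvtColor(im,cv2.COLOR_RGB2HSV)
    g=(hs[...,0]>45)&(hs[...,0]<75)&(hs[...,1]>120)&(hs[...,2]>50)
    if cam=="side": g[:,240:]=0;g[:260]=0;g[310:]=0
    else: g[:,230:]=0;g[:100]=0;g[150:]=0
    vv,uu=np.nonzero(g&(d>0));dd=d[vv,uu]
    if len(uu)==0:return np.zeros((0,3))
    k=manip.get_calibration(cam);K=np.array([[k['fx'],0,k['cx']],[0,k['fy'],k['cy']],[0,0,1]])
    p=cv2.undistortPoints(np.c_[uu,vv].astype(float).reshape(-1,1,2),K,np.array(k['distortion']))[:,0]
    T=np.array(k['cam_to_world']);return (np.c_[p,np.ones(len(p))]*dd[:,None])@T[:3,:3].T+T[:3,3]
for c in("side","top"):
    im,d=manip.get_image(c);P=pts(c,im,d)
    if len(P): print(c,len(P),np.percentile(P*1000,[10,50,90],axis=0).round(1).tolist())
E
python3 btn.py
```

```text
side 36 [[621.6, 197.3, 24.3], [623.9, 207.7, 27.1], [637.7, 214.6, 35.1]]
```

play_rows(plan=[[[-10, 0, 0, 0, 0, 0, 0.95], [-15, 0, -2, 0, 0, 0, 0.95], [0, 0, 0, 0, 0, 0, 0.95], [0, 0, 0, 0, 0, 0, 0.95]]])

```text
time: 48.4
position: [0.6304, 0.1982, 0.0712]
ee_rot: [0.48, 1.569, 0.366]
ft_force: [-0.5, -0.2, 0.1]
width: 0.0044
```

```bash
python3 btn.py;  python3 go.py .634 .198 0.050 83.5
```

```text
side 110 [[621.7, 198.5, 23.9], [632.4, 206.9, 31.5], [642.8, 211.9, 35.9]]
t 48.5 pos [0.6301 0.1981 0.0703] w 0.0047 q6 0.401 F [ 0.1 -0.8 -0.3]
rotvec [-0.0001 -0.     -0.0001] | shift mm now-frame [20.3  0.4  3.9] | after-turn frame [20.3  0.4  3.9]
```

play_rows(plan=[[[6, 0, 2.5, 0, 0, 0, 0.95], [3, 0, 0, 0, 0, 0, 0.95], [0, 0, 0, 0, 0, 0, 0.95], [0, 0, 0, 0, 0, 0, 0.95]]])

```text
time: 48.9
position: [0.6332, 0.1978, 0.0619]
ee_rot: [0.438, 1.57, 0.324]
ft_force: [0.3, 0.2, -0.1]
width: 0.0045
```

play_rows(plan=[[[2, 0, 0, 0, 0, 0, 0.95], [0, 0, 0, 0, 0, 0, 0.95]]])

```text
time: 49.1
position: [0.6333, 0.1979, 0.0603]
ee_rot: [0.423, 1.569, 0.31]
ft_force: [-0.8, -0.1, 0.9]
width: 0.005
```

play_rows(plan=[[[2, 0, 0, 0, 0, 0, 0.95], [0, 0, 0, 0, 0, 0, 0.95]]])

```text
time: 49.3
position: [0.6335, 0.198, 0.0586]
ee_rot: [0.426, 1.568, 0.312]
ft_force: [-0.2, 0.7, 2.3]
width: 0.0045
```

play_rows(plan=[[[2, 0, 0, 0, 0, 0, 0.95], [0, 0, 0, 0, 0, 0, 0.95]]])

```text
time: 49.5
position: [0.6336, 0.198, 0.0567]
ee_rot: [0.421, 1.568, 0.308]
ft_force: [0.1, 0.1, 2.3]
width: 0.0043
```

play_rows(plan=[[[2, 0, 0, 0, 0, 0, 0.95], [0, 0, 0, 0, 0, 0, 0.95]]])

```text
time: 49.7
position: [0.6336, 0.198, 0.0546]
ee_rot: [0.421, 1.568, 0.307]
ft_force: [0.6, 0.1, 3.7]
width: 0.0048
```

play_rows(plan=[[[2, 0, 0, 0, 0, 0, 0.95], [0, 0, 0, 0, 0, 0, 0.95]]])

```text
time: 49.9
position: [0.6336, 0.198, 0.0533]
ee_rot: [0.417, 1.568, 0.303]
ft_force: [-0.9, -0.6, 7.1]
width: 0.0045
```

The force ramps gently from contact at about 0.0595 m to a hard stop at 0.0533 m, so the button made its full 6 mm of travel. Retracting.

play_rows(plan=[[[1, 0, 0, 0, 0, 0, 0.95], [0, 0, 0, 0, 0, 0, 0.95], [-15, 0, 0, 0, 0, 0, 0.95], [-35, 0, 0, 0, 0, 0, 0.95], [-40, 0, 0, 0, 0, 0, 0.95]]])

```text
time: 50.4
position: [0.6319, 0.1975, 0.1407]
ee_rot: [-2.757, 1.568, -2.87]
ft_force: [0.6, 0.6, 0.1]
width: 0.0048
```

play_rows(plan=[[[-15, -30, 0, 0, 0, 0, 0.95], [0, -45, 0, 0, 0, 0, 0.95], [0, -45, 0, 0, 0, 0, 0.95], [0, -45, 0, 0, 0, 0, 0.95], [0, -45, 0, 0, 0, 0, 0.95]]])

```text
time: 50.9
position: [0.6087, -0.0123, 0.1561]
ee_rot: [0.489, 1.569, 0.376]
ft_force: [0.4, 0.5, 0.2]
width: 0.0047
```

play_rows(plan=[[[0, -45, 0, 0, 0, 0, 0.95], [0, -45, 0, 0, 0, 0, 0.95], [0, 0, 0, 0, 0, 0, 0.95], [0, 0, 0, 0, 0, 0, 0.95], [0, 0, 0, 0, 0, 0, 0.95]]])

```text
time: 51.4
position: [0.5991, -0.0993, 0.156]
ee_rot: [0.786, 1.569, 0.672]
ft_force: [0.2, -0.2, -1.9]
width: 0.0044
```

```bash
python3 look.py 17 >/dev/null; python3 btn.py; python3 chk.py s1 s2 s3 l2 l3 |grep side; python3 go.py .5 0 .2 83.5
```

```text
side 128 [[623.2, 193.5, 23.7], [632.8, 204.1, 32.0], [643.1, 210.5, 34.7]]
top 147 [[623.3, 186.0, 25.4], [633.0, 196.1, 32.4], [643.5, 206.3, 35.4]]
s1 1 side 118 x [-9.2 -0.4  8. ] y [-11.1   9.4] ztop [-7.9  8.9  9.8 11.5]
s1 -1 side 46 x [-9.5 -2.3  7. ] y [-2.3  9.1] ztop [-1.8 10.6 11.7 12.5]
s2 1 side 108 x [-11.   -2.5   8.5] y [-3.3  8.3] ztop [-6.2  8.6  9.3 11. ]
s2 -1 side 42 x [-10.2  -3.6   6.3] y [-2.2 11.7] ztop [-0.7 11.3 11.8 12.6]
s3 1 side 132 x [-9.8 -1.   9.2] y [-9.5  9.2] ztop [-7.3  9.3 10.2 11.2]
s3 -1 side 50 x [-11.6  -3.3   7.7] y [-2.5 12. ] ztop [-3.7 10.2 10.9 12.3]
l2 1 side 93 x [-9.2 -0.9  8.2] y [-4.6  9.1] ztop [-8.2  8.7  9.9 11.9]
l2 -1 side 51 x [-9.9 -0.3 10.1] y [-1.8 12.9] ztop [-4.6 10.7 11.5 13.1]
l3 1 side 96 x [-11.4  -1.7   8.1] y [-3.9  8.2] ztop [-8.7  8.9 10.  12.2]
l3 -1 side 40 x [-10.1  -3.4   7.7] y [-3.1 12.8] ztop [-4.  10.9 11.3 11.7]
t 51.7 pos [ 0.5993 -0.0993  0.1561] w 0.0046 q6 -0.072 F [-0.4 -0.1  0.2]
rotvec [ 0.0013  0.002  -0.0009] | shift mm now-frame [ -44.    87.6 -109.7] | after-turn frame [ -43.9   87.4 -109.9]
```

View pics/sl17.png

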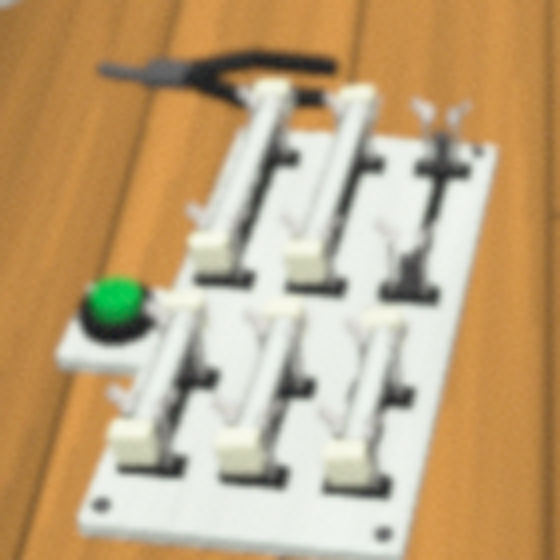

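View pics/tf17.png

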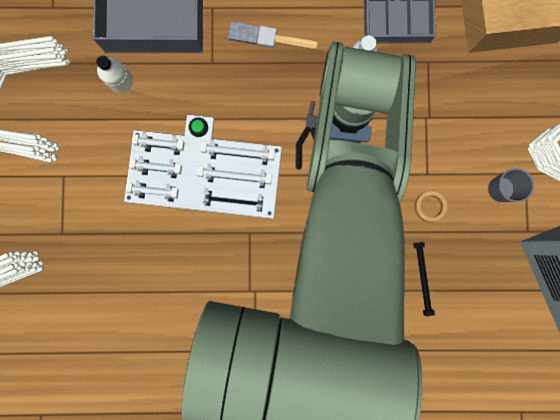

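All five rods are home, the button is out at (118,300), and the arm is clear. The tape and cutters haven't moved. Handing in.

```bash
python3 -c "
from station import manip
print(manip.sign_off())"
```

```text
the job is handed in; nothing more can be done
None
```

All five rods on the table are pressed home in nests of their own length: the three short ones in s3, s2 and s1, the two long ones in l3 and l2. I found no sixth rod, so l1 stayed empty. I then pushed the start button fully in and let it come back out. The job was handed in at about 52 s; it reports no verdict.

- **Rods:** in the last check, the cap tops at both ends of every rod read about 10 mm above the home axis, as they should for a seated rod (depth noise about 1–2 mm). Every press ended on the saddles at 12–16 N.
- **Button:** I pressed it twice. On the first press the gripper was 2 to 3 mm off centre and hit a hard stop that the measured height put well short of full travel. The second, centred press showed a light spring force over about 6 mm to a stop at the same height. The last pictures show the button out.
- **Surroundings:** the tape roll, the cutters and the black look-alike stayed where they were. The arm ended about 16 cm up, touching nothing.

The two cameras put the button's centre about 6 mm apart in y. I went with the top view, and the second press at that spot worked.

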